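# Find the nut driver that fits the centrifuge rotor

### The job

The rotor in the open centrifuge is coming out for cleaning, and its nut is one of three sizes: try the nut drivers from the rack on it until you have the one that fits, the only one that goes right down round the nut to the floor of its well (a smaller one stays up on the nut, a larger one stops on the rim of the well). Stand every driver that does not fit back upright in its own hole in the rack, all the way down, and leave the bottle, tip box and dishes where they are. Finish still holding the right driver in the gripper, upright and fully home on the nut, ready to loosen it.

Things in the scene. Friction and masses are not known exactly. Their poses are not given: they have to be found in the camera images.
- nut (a point): Centre of the top face of the brass hex nut of the rotor in the centrifuge. Nut 14 mm high, fixed, does not turn; 12, 17 or 22 mm across flats (changes from run to run, not marked); top edge bevelled 1 mm; an 8 mm thread end stands 2.5 mm above this point. x is square to one flat (flats every 60 deg from it), z up.
- well (a point): Centre of the flat floor of the round well in the rotor's hub, where the nut sits: 14 mm below nut, same axes. The well is 8 mm deep and 1.2 mm wider all round than the socket of the driver that fits; its rim, a ring 5 mm thick and lightly bevelled inside, is 6 mm below nut.
- centrifuge: White casing 210 (x) x 250 (y) x 115 mm high, fixed; origin at the centre of its underside, x parallel to the nut's x. Control panel at +y. Chamber 150 mm across, centred on the nut; dark 12-place rotor 122 mm across, its outer edge 96 mm up. Nut top 86 mm up. Open lid fixed at the -y side, 115 mm or more from the nut's axis, leaning away, up to 0.30 m high. Spare rotors stand behind it.
- driver_s_grip (a point): Middle of the blue grip of the small nut driver (for 12 mm nuts), on its axis: the place to grasp. Driver 126 mm long, about 70 g, stands socket down in the rack at any heading. Grip six-sided, 28 mm across flats, from 36 mm below this point to 36 mm above. z: up along the driver; x: square to one flat of the grip and to one of the socket.
- driver_s_mouth (a point): Centre of the open lower end of the small driver's steel socket, 90 mm below driver_s_grip, same axes. Inside hexagonal, 13.2 mm across flats, 26 mm deep; outside round, 18.2 mm across, 32 mm long, then a 12 mm shank; edges bevelled. Level with well when home on its nut, about 8 mm above well if too large (on the rim), about 14 mm if too small (on the nut).
- driver_m_grip (a point): Middle of the yellow grip of the middle nut driver (for 17 mm nuts), on its axis: the place to grasp. Driver 126 mm long, about 90 g, stands socket down in the rack at any heading. Grip six-sided, 28 mm across flats, from 36 mm below this point to 36 mm above. z: up along the driver; x: square to one flat of the grip and to one of the socket.
- driver_m_mouth (a point): Centre of the open lower end of the middle driver's steel socket, 90 mm below driver_m_grip, same axes. Inside hexagonal, 18.2 mm across flats, 26 mm deep; outside round, 24.0 mm across, 32 mm long, then a 12 mm shank; edges bevelled. Level with well when home on its nut, about 8 mm above well if too large (on the rim), about 14 mm if too small (on the nut).
- driver_l_grip (a point): Middle of the red grip of the large nut driver (for 22 mm nuts), on its axis: the place to grasp. Driver 126 mm long, about 120 g, stands socket down in the rack at any heading. Grip six-sided, 28 mm across flats, from 36 mm below this point to 36 mm above. z: up along the driver; x: square to one flat of the grip and to one of the socket.
- driver_l_mouth (a point): Centre of the open lower end of the large driver's steel socket, 90 mm below driver_l_grip, same axes. Inside hexagonal, 23.2 mm across flats, 26 mm deep; outside round, 29.8 mm across, 32 mm long, then a 12 mm shank; edges bevelled. Level with well when home on its nut, about 8 mm above well if too large (on the rim), about 14 mm if too small (on the nut).
- rack_hole_s (a point): Centre of the mouth, level with the rack's top, of the small driver's own hole (blue mark on the rack's sides): 20.8 mm across, 38 mm deep, flat floor. The grey rack is a fixed block 190 x 60 x 50 mm high; x runs along its length and its row of three holes, 60 mm apart; z up.
- rack_hole_m (a point): Centre of the mouth, level with the rack's top, of the middle driver's own hole (yellow mark on the rack's sides): 26.6 mm across, 38 mm deep, flat floor. The grey rack is a fixed block 190 x 60 x 50 mm high; x runs along its length and its row of three holes, 60 mm apart; z up.
- rack_hole_l (a point): Centre of the mouth, level with the rack's top, of the large driver's own hole (red mark on the rack's sides): 32.4 mm across, 38 mm deep, flat floor. The grey rack is a fixed block 190 x 60 x 50 mm high; x runs along its length and its row of three holes, 60 mm apart; z up.
- bottle: White reagent bottle, 68 mm across, 150 mm high; origin at the centre of its underside. Leave it.
- tip_box: Orange and yellow pipette-tip box, 85 x 120 x 73 mm high; origin at the centre of its underside. Leave it.
- dishes: Stack of four amber culture dishes, 90 mm across, 58 mm high; origin at the centre of its underside. Leave it.

How it is judged (in metres and radians):
At the end, for the whole second after the job is handed in: One driver gripped (over 3 N), its mouth within 4 mm of the nut's axis, at least 11.5 mm below the nut's top, tilt under 0.1 rad; the other two stand untouched and still in their own rack holes: mouth within 5 mm of the hole's axis, at least 34 mm deep, tilt under 0.1 rad ((((horizontal distance between driver_s_mouth and nut below 0.004 m and z of driver_s_mouth in the frame of nut below -0.0115 m and angle between driver_s_grip's own z axis and vertical below 0.1 rad and contact force between the fingers and driver_s above 3 N) and (horizontal distance between driver_m_mouth and rack_hole_m below 0.005 m and z of driver_m_mouth in the frame of rack_hole_m below -0.034 m and angle between driver_m_grip's own z axis and vertical below 0.1 rad and contact force between the arm and driver_m below 0.5 N and linear speed of driver_m below 0.03 m/s) and (horizontal distance between driver_l_mouth and rack_hole_l below 0.005 m and z of driver_l_mouth in the frame of rack_hole_l below -0.034 m and angle between driver_l_grip's own z axis and vertical below 0.1 rad and contact force between the arm and driver_l below 0.5 N and linear speed of driver_l below 0.03 m/s)) or ((horizontal distance between driver_m_mouth and nut below 0.004 m and z of driver_m_mouth in the frame of nut below -0.0115 m and angle between driver_m_grip's own z axis and vertical below 0.1 rad and contact force between the fingers and driver_m above 3 N) and (horizontal distance between driver_s_mouth and rack_hole_s below 0.005 m and z of driver_s_mouth in the frame of rack_hole_s below -0.034 m and angle between driver_s_grip's own z axis and vertical below 0.1 rad and contact force between the arm and driver_s below 0.5 N and linear speed of driver_s below 0.03 m/s) and (horizontal distance between driver_l_mouth and rack_hole_l below 0.005 m and z of driver_l_mouth in the frame of rack_hole_l below -0.034 m and angle between driver_l_grip's own z axis and vertical below 0.1 rad and contact force between the arm and driver_l below 0.5 N and linear speed of driver_l below 0.03 m/s)) or ((horizontal distance between driver_l_mouth and nut below 0.004 m and z of driver_l_mouth in the frame of nut below -0.0115 m and angle between driver_l_grip's own z axis and vertical below 0.1 rad and contact force between the fingers and driver_l above 3 N) and (horizontal distance between driver_s_mouth and rack_hole_s below 0.005 m and z of driver_s_mouth in the frame of rack_hole_s below -0.034 m and angle between driver_s_grip's own z axis and vertical below 0.1 rad and contact force between the arm and driver_s below 0.5 N and linear speed of driver_s below 0.03 m/s) and (horizontal distance between driver_m_mouth and rack_hole_m below 0.005 m and z of driver_m_mouth in the frame of rack_hole_m below -0.034 m and angle between driver_m_grip's own z axis and vertical below 0.1 rad and contact force between the arm and driver_m below 0.5 N and linear speed of driver_m below 0.03 m/s)))); the arm keeps its last pose, push and grip.
It fails at once if the bottle is pushed more than 25 mm or tipped (distance of bottle from where it was at the start of the episode above 0.025 m or angle between bottle's own z axis and vertical above 0.3 rad).
It fails at once if the tip box is pushed more than 25 mm or tipped (distance of tip_box from where it was at the start of the episode above 0.025 m or angle between tip_box's own z axis and vertical above 0.3 rad).
It fails at once if the stack of dishes is pushed more than 25 mm or tipped (distance of dishes from where it was at the start of the episode above 0.025 m or angle between dishes's own z axis and vertical above 0.3 rad).
It also fails if it takes over 64 s, if anything falls off the work surface, if the arm or the gripper's body presses on something with over 40 N, if the wrist force passes 120 N, or if a joint passes its speed limit or range.

### The arm

A 7-joint arm with a two-finger parallel gripper is mounted at the origin on the work surface. World frame = base frame: x ahead of the robot, y to its left, z up, the work surface at z = 0. Lengths are in mm, angles in rad, forces in N, time in s.
With the tool pointing down it reaches from about 400 to 850 mm from the base axis. Payload 6.9 kg.
Tool frame: the origin (TCP) lies at the very end of the fingers, on their centre line; the grasp point (between the pads) lies 19 mm behind it; z points along the fingers, y is the direction in which the jaws open and shut (so a half turn about z gives the same grasp; the last joint's range is limited). The gripper opens to 85 mm and grips with 20 to 120 N. Pads are 22 mm wide; open, the fingers measure 114 mm over their backs; the gripper's body (76 mm by 85 mm) begins 54 mm behind the grasp point. The pads swing forward as they close: fully open they stand 13 mm farther back than shut.
Start: joints at [-1.05, 0.507, -0.238, 1.5, 0.126, 1.149, -0.155], TCP at [251.896, 571.979, 231.275] pointing down, gripper open.
Joint ranges: [-3.08, 3.08], [-0.24, 2.05], [-1.43, 1.35], [0, 2.5], [-1.52, 4.66], [0.17, 1.96], [-2.89, 2.89]. Speed limits (rad/s): [2.39, 2.39, 3.14, 3.14, 3.14, 3.14, 3.14].

### API

Orientations are given as a unit quaternion [w, x, y, z].
In Python, from station import telemetry, cams, hand_in gives the robot as it stands.
- The arm moves only by the tool jog_arm, never from a script. Its argument "commands" is a list of rows, each a list of 7 numbers: the shift along the world's x, y, z each as a share of 0.1 m, from -1 to 1, then the turn, a rotation vector about the world's x, y, z each as a share of 60 degrees, from -1 to 1, then the closure, from 0 (fully open) to 1 (shut). A call has 1 to 12 rows; each row is the pose to reach, as a shift and turn from the pose measured when the call began; what a row does not reach only later rows make up. A row lasts 1/8 s, in which the tool goes at most 62.5 mm and 10.7 degrees, less where a joint would pass 70% of its speed; a pose out of reach is approached as far as the arm can. A call with a number of a shift or a turn outside -1 to 1 is refused whole. A call with a gripper value outside its range is refused whole. The fingers move at their own pace and stop on an object; "force" is the grip in N (left out, the last holds). Time passes only in rows, so rows that repeat a pose let the fingers close. It gives the time, the measured TCP pose, the force and the opening at its end, in the units of the state.
- telemetry.read_state(): the state, without advancing time (a new reading comes with each control period).
- cams.get_image(name): name is "scene" or "top" or "wrist"; returns the picture (400x640x3 uint8, red, green, blue); there is no depth.
- cams.camera_info(name): a dict with "fx", "fy", "cx", "cy" (pixels), "k1" (the pictures are not rectified: a ray, as slopes to the right and down, at radius r is drawn at 1 + k1 r^2 times it, then the intrinsics apply), "camera_from_world" (4x4, takes a point from world to camera coordinates). Camera axes: x right, y down, z forward; pixel columns grow to the right and rows downward; lengths in mm; the calibration is good to about 2 mm. A picture is of the moment at which its call begins: read the wrist's pose just before it. camera_info takes no time and is no camera call; for the wrist camera it gives the pose at the moment of the call.
- hand_in(): hands the job in, once; it reports no verdict.
The state is a dict: "time_s": time; "joints": joint angles; "dq": joint speeds; "joint_torque": joint torques, N m; "tool_pos": TCP position; "eef_rot": TCP orientation; "wrist_force": force on the tool from outside, world axes, zero at the start; "wrist_torque": the same for the moment, N m; "width": finger opening in mm.
Only numpy, scipy, OpenCV 4.12 (cv2) and the standard library are available. Lean on these libraries where they do the work, as an engineer would, in place of code of your own. Each camera call takes 0.05 s, during which the arm holds its last target.

## Working session

There is one attempt and no reset: what is moved stays moved. The work goes in short steps, Python scripts to look and compute and a tool call to move; the robot and the scene stay as the last step left them, time stands still between calls to the robot, and variables do not carry over. Pictures are saved under pics/ and viewed, and the job is handed in when it is done.

Besides the shell and the picture viewer there is one more tool, called after ">>>" by a JSON object that holds its "op" and its "data". jog_arm: Moves the arm, as the interface text tells. Shift numbers are shares of 0.1 m and turn numbers shares of 60 degrees, none past 1 either way. Its arguments: {"type":"object","properties":{"commands":{"type":"array","items":{"type":"array","items":{"type":"number"}}},"force":{"type":"number"}},"required":["commands"]}

```bash
ls; mkdir -p pics; cat > h.py <<'E'
import numpy as np, cv2
from station import telemetry, cams, hand_in
def snap(n,f):
    info=cams.camera_info(n); im=cams.get_image(n)
    cv2.imwrite('pics/'+f,im[:,:,::-1]); return im,info
def ray(info,u,v):
    x=(u-info['cx'])/info['fx']; y=(v-info['cy'])/info['fy']
    rd=np.hypot(x,y); r=rd
    for _ in range(30): r=rd/(1+info['k1']*r*r)
    s=r/rd if rd>0 else 1
    T=np.array(info['camera_from_world']); R=T[:3,:3]; t=T[:3,3]
    return -R.T@t, R.T@np.array([x*s,y*s,1.])
def onz(info,u,v,z):
    o,d=ray(info,u,v); return o+d*(z-o[2])/d[2]
def proj(info,p):
    T=np.array(info['camera_from_world']); q=T[:3,:3]@np.array(p,float)+T[:3,3]
    x,y=q[0]/q[2],q[1]/q[2]; s=1+info['k1']*(x*x+y*y)
    return np.array([x*s*info['fx']+info['cx'],y*s*info['fy']+info['cy']])
E
python3 - <<'E'
from h import *
for n in ['scene','top','wrist']:
    im,i=snap(n,n+'0.png'); print(n,{k:v for k,v in i.items()if k!='camera_from_world'}); print(np.round(i['camera_from_world'],3))
print(telemetry.read_state())
E
```

```text
pics
scene {'fx': 377.29901378630734, 'fy': 377.29901378630734, 'cx': 319.2127165218586, 'cy': 200.9479938995596, 'k1': -0.00011018119568167154}
[[-4.080000e-01  9.130000e-01 -1.200000e-02  8.142900e+01]
 [ 7.650000e-01  3.340000e-01 -5.510000e-01 -4.599780e+02]
 [-4.990000e-01 -2.340000e-01 -8.340000e-01  1.317576e+03]
 [ 0.000000e+00  0.000000e+00  0.000000e+00  1.000000e+00]]
top {'fx': 440.15347338797704, 'fy': 440.15347338797704, 'cx': 315.552367766447, 'cy': 206.8948603539351, 'k1': 0.010107276614237153}
[[-6.40000e-02 -9.98000e-01 -5.00000e-03  2.18959e+02]
 [-9.77000e-01  6.40000e-02 -2.05000e-01  6.18795e+02]
 [ 2.05000e-01 -9.00000e-03 -9.79000e-01  9.31687e+02]
 [ 0.00000e+00  0.00000e+00  0.00000e+00  1.00000e+00]]
wrist {'fx': 309.82465154921647, 'fy': 309.82465154921647, 'cx': 321.5274261542639, 'cy': 201.47777199230947, 'k1': -0.05701186513620115}
[[ 4.03000e-01  9.15000e-01 -2.00000e-03 -6.24407e+02]
 [ 8.71000e-01 -3.83000e-01  3.06000e-01 -3.97750e+01]
 [ 2.79000e-01 -1.25000e-01 -9.52000e-01  3.80715e+02]
 [ 0.00000e+00  0.00000e+00  0.00000e+00  1.00000e+00]]
{'time_s': 0.15, 'joints': array([-1.05050255,  0.50815381, -0.23754431,  1.50088873,  0.12569621,
        1.14887506, -0.15481907]), 'dq': array([ 7.23065332e-05, -2.17960523e-03, -1.81372180e-03, -3.44683123e-03,
       -4.35890889e-04,  1.64247369e-04, -2.58062350e-03]), 'joint_torque': array([-2.83906935e-03, -6.21001410e+01, -2.18947493e+00, -2.49839348e+01,
        1.27671935e-02,  9.09744878e-03,  3.29275508e-05]), 'tool_pos': array([251.78474086, 571.63969002, 230.62885316]), 'eef_rot': array([-1.32229749e-04,  2.05920177e-01,  9.78568563e-01, -6.56280968e-04]), 'wrist_force': array([ 0.049998  ,  0.66256419, -0.38871778]), 'wrist_torque': array([ 0.02074433, -0.01255239, -0.00647026]), 'width': 85.49363547939056}
```

View pics/scene0.png

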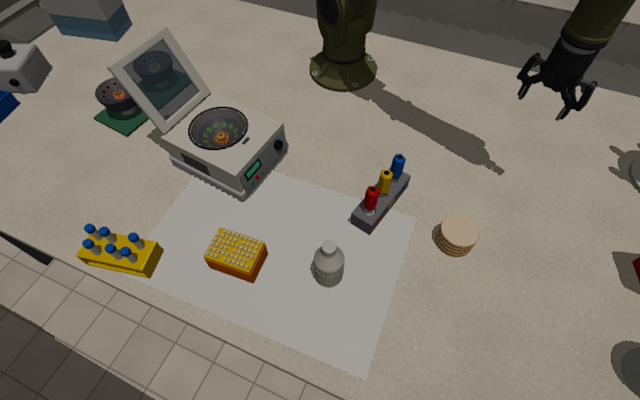

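View pics/top0.png

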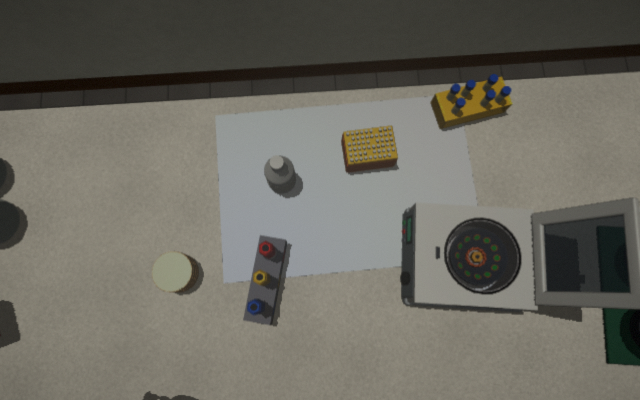

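View pics/wrist0.png

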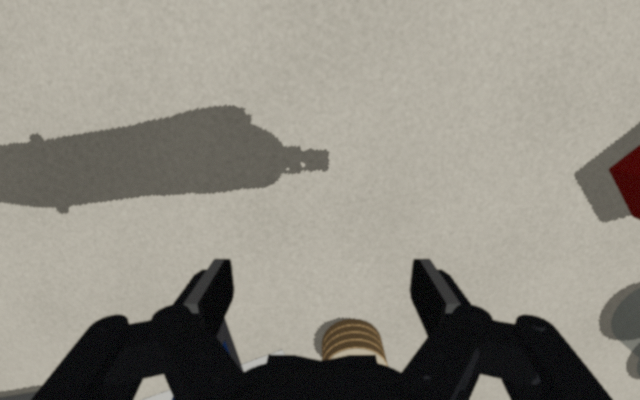

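```bash
python3 - <<'E'
from h import *
s=cv2.imread('pics/scene0.png'); t=cv2.imread('pics/top0.png')
a=cv2.resize(t[195:325,400:560],None,fx=3,fy=3,interpolation=cv2.INTER_CUBIC)
b=cv2.resize(t[225:335,230:300],None,fx=4,fy=4,interpolation=cv2.INTER_CUBIC)
c=cv2.resize(s[140:240,340:420],None,fx=4,fy=4,interpolation=cv2.INTER_CUBIC)
d=cv2.resize(s[90:180,170:270],None,fx=4,fy=4,interpolation=cv2.INTER_CUBIC)
cv2.imwrite('pics/z1.png',cv2.hconcat([a,cv2.resize(b,(260,390))])); cv2.imwrite('pics/z2.png',cv2.hconcat([c[:360],d]))
it=cams.camera_info('top'); isc=cams.camera_info('scene')
for n,z,pts in [('drv',138,[(256,307),(261,278),(267,249)]),('nut',86,[(477,257)])]:
  for p in pts: print(n,p,onz(it,*p,z))
for n,z,pts in [('drv',138,[(399,156),(386,173),(373,190)]),('nut',86,[(221,137)])]:
  for p in pts: print(n,p,onz(isc,*p,z))
E
```

```text
drv (256, 307) [420.18043559 310.933786   138.        ]
drv (261, 278) [476.7279549  298.76272184 138.        ]
drv (267, 249) [534.70536878 284.19849576 138.        ]
nut (477, 257) [ 494.37328991 -161.55963837   86.        ]
drv (399, 156) [420.79391333 313.36631451 138.        ]
drv (386, 173) [483.08228905 301.02063047 138.        ]
drv (373, 190) [541.66187185 289.41009846 138.        ]
nut (221, 137) [ 503.63171875 -157.20015522   86.        ]
```

View pics/z1.png

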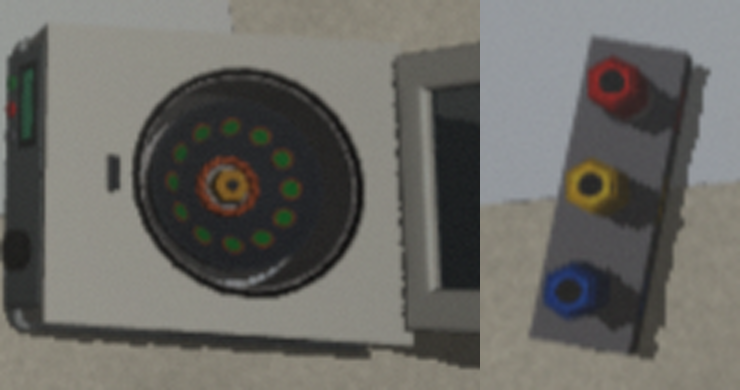

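View pics/z2.png

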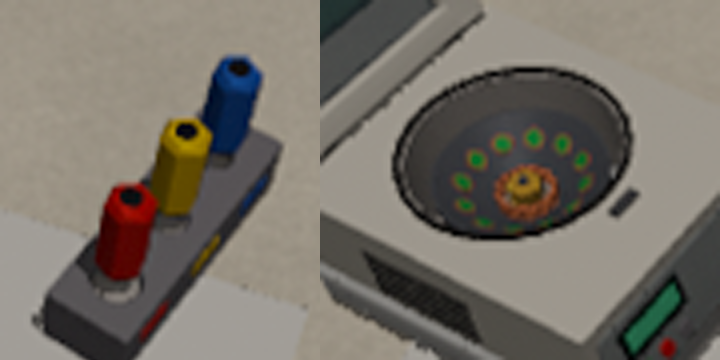

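```bash
cat >> h.py <<'E'
from scipy.spatial.transform import Rotation as Ro
def tool():
    s=telemetry.read_state(); q=s['eef_rot']; return s,np.array(s['tool_pos']),Ro.from_quat([q[1],q[2],q[3],q[0]])
E
python3 - <<'E'
from h import *
s,p,R=tool(); i=cams.camera_info('wrist'); T=np.array(i['camera_from_world'])
c=-T[:3,:3].T@T[:3,3]; print('cam in tool',R.inv().apply(c-p)); print(R.inv().as_matrix()@T[:3,:3].T)
print(R.as_matrix()); print(proj(i,p))
it=cams.camera_info('top'); isc=cams.camera_info('scene')
def tri(a,b):
    o1,d1=ray(it,*a);o2,d2=ray(isc,*b); d1/=np.linalg.norm(d1);d2/=np.linalg.norm(d2)
    A=np.stack([d1,-d2],1); t=np.linalg.lstsq(A,o2-o1,rcond=None)[0]; P=o1+d1*t[0];Q=o2+d2*t[1]; return (P+Q)/2,np.linalg.norm(P-Q)
# black plug centroids
for nm,a,b in [('s',(253.7,306.8),(340+239/4,140+68/4)),('m',(259.9,277.2),(340+187/4,140+130/4)),('l',(265,247.6),(340+132/4,140+193/4)),('nut',(477.3,256.8),(170+(524-320)/4,90+182/4))]: print(nm,tri(a,b), onz(it,*a,138 if nm!='nut' else 88))
E
```

```text
cam in tool [  78.78304242    0.48040533 -142.65115844]
[[-6.60748674e-05 -9.51930497e-01 -3.06314095e-01]
 [ 9.99999744e-01  1.55188103e-04 -6.97986615e-04]
 [ 7.11971048e-04 -3.06314063e-01  9.51930243e-01]]
[[-9.15193726e-01  4.03013850e-01 -5.29074738e-04]
 [ 4.03014197e-01  9.15192900e-01 -1.22997430e-03]
 [-1.14912357e-05 -1.33888940e-03 -9.99999104e-01]]
[320.80516469 261.9822938 ]
s (array([420.86756588, 315.79792962, 135.47172803]), np.float64(0.14078379614837772)) [420.86768935 315.50653994 138.        ]
m (array([478.58076781, 301.55909496, 134.88442267]), np.float64(0.4975122762907249)) [478.4726558  300.92510102 138.        ]
l (array([537.74428507, 287.98372804, 139.05306366]), np.float64(0.1607908859475547)) [537.85048659 288.17912265 138.        ]
nut (array([ 495.09637213, -164.12200643,   80.68118948]), np.float64(0.18146825719719842)) [ 494.61855947 -161.52970513   88.        ]
```

>>> {"op": "jog_arm", "data": {"commands": [[0.4,-0.5,0,0,0,0.18,0],[0.8,-1,0,0,0,0.18,0],[0.8,-1,0,0,0,0.18,0]]}}

```text
time_s: 0.52
tool_pos: [336.5, 466.7, 230.4]
eef_rot: [0.001, 0.117, 0.993, -0.002]
wrist_force: [-0.4, 1.2, 1.0]
width: 85.2
```

>>> {"op": "jog_arm", "data": {"commands": [[0.4,-0.5,0,0,0,0,0],[0.8,-1,0,0,0,0,0],[0.8,-1,0,0,0,0,0]]}}

```text
time_s: 0.9
tool_pos: [419.6, 362.6, 230.1]
eef_rot: [0.002, 0.121, 0.993, -0.003]
wrist_force: [-0.4, 0.5, 0.2]
width: 85.3
```

>>> {"op": "jog_arm", "data": {"commands": [[0.3,-0.4,0,0,0,0,0],[0.65,-0.7,0,0,0,0,0],[0.65,-0.7,0,0,0,0,0],[0.65,-0.7,0,0,0,0,0]]}}

```text
time_s: 1.4
tool_pos: [483.5, 294.2, 229.9]
eef_rot: [0.001, 0.12, 0.993, -0.003]
wrist_force: [-0.4, 0.6, 0.3]
width: 85.5
```

```bash
python3 - <<'E'
from h import *
s,p,R=tool(); print(s['time_s'],p,R.as_rotvec(),R.as_matrix()[:,1])
snap('wrist','w1.png')
E
```

```text
1.4 [483.50182489 294.22596044 229.88392396] [ 0.37695526  3.11654944 -0.00913456] [ 0.23842198  0.97114609 -0.00549931]
```

View pics/w1.png

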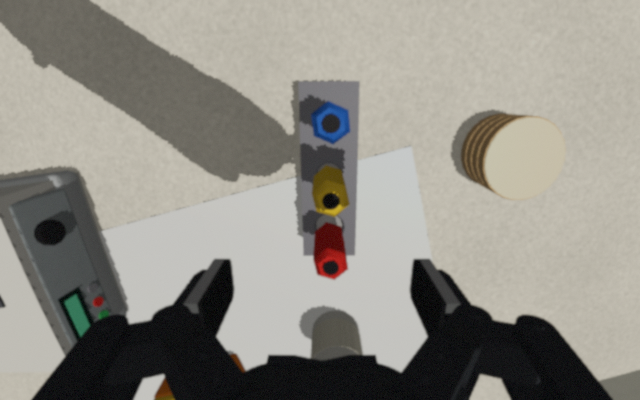

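```bash
python3 - <<'E'
from h import *
i=cams.camera_info('wrist'); im=cv2.imread('pics/w1.png')
cv2.imwrite('pics/z3.png',cv2.resize(im[75:285,285:375],None,fx=2.8,fy=2.8,interpolation=cv2.INTER_CUBIC))
a=cv2.resize(im[95:150,300:365],(390,330),interpolation=cv2.INTER_CUBIC);b=cv2.resize(im[160:215,300:365],(390,330),interpolation=cv2.INTER_CUBIC)
c=cv2.resize(im[228:283,300:365],(390,330),interpolation=cv2.INTER_CUBIC)
cv2.imwrite('pics/z3.png',cv2.vconcat([cv2.hconcat([a,b])])); cv2.imwrite('pics/z4.png',c)
g=cv2.cvtColor(im,cv2.COLOR_BGR2GRAY)
for n,(u,v) in dict(s=(331,123),m=(331,201),l=(330,267)).items():
    m=(g[v-12:v+13,u-12:u+13]<40).astype(np.uint8)
    k,l,st,ce=cv2.connectedComponentsWithStats(m); j=l[12,12]
    c=ce[j]+[u-12,v-12]; print(n,c,st[j],onz(i,*c,138),onz(i,*c,136))
E
```

```text
s [331.18608696 122.91304348] [  0   0  25  25 575] [422.81432828 316.51977775 138.        ] [422.95255573 316.53632028 136.        ]
m [330.20467836 200.53216374] [  4   5  16  14 171] [481.16557645 302.02832319 138.        ] [481.80171286 301.9212107  136.        ]
l [330.20289855 267.21014493] [  5   6  15  13 138] [539.58081529 288.30752879 138.        ] [540.7154067  288.08333729 136.        ]
```

View pics/z3.png

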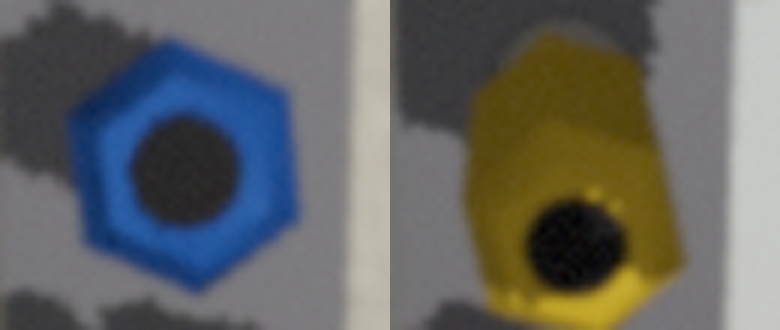

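View pics/z4.png

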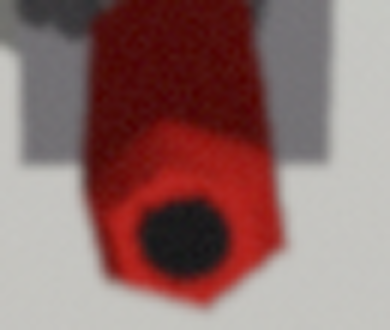

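>>> {"op": "jog_arm", "data": {"commands": [[0,-0.5,0.1,0,0,0,0],[0,-1,0.1,0,0,0,0],[0,-1,0.1,0,0,0,0]]}}

```text
time_s: 1.82
tool_pos: [482.8, 191.9, 240.3]
eef_rot: [0.001, 0.121, 0.993, -0.004]
wrist_force: [-1.0, 0.6, 0.2]
width: 85.2
```

>>> {"op": "jog_arm", "data": {"commands": [[0,-0.5,0,0,0,0,0],[0,-1,0,0,0,0,0],[0,-1,0,0,0,0,0]]}}

```text
time_s: 2.2
tool_pos: [482.5, 89.9, 240.4]
eef_rot: [0.001, 0.123, 0.992, -0.004]
wrist_force: [0.2, -0.7, 0.7]
width: 85.4
```

>>> {"op": "jog_arm", "data": {"commands": [[0,-0.5,0,0,0,0,0],[0,-1,0,0,0,0,0],[0,-1,0,0,0,0,0]]}}

```text
time_s: 2.58
tool_pos: [482.6, -11.5, 240.4]
eef_rot: [0.002, 0.124, 0.992, -0.005]
wrist_force: [0.9, 0.9, -0.9]
width: 85.2
```

>>> {"op": "jog_arm", "data": {"commands": [[0.1,-0.5,0,0,0,0,0],[0.1,-1,0,0,0,0,0],[0.1,-1,0,0,0,0,0]]}}

```text
time_s: 2.95
tool_pos: [493.1, -112.7, 240.2]
eef_rot: [0.002, 0.126, 0.992, -0.005]
wrist_force: [0.1, 0.3, -0.6]
width: 85.4
```

>>> {"op": "jog_arm", "data": {"commands": [[0,-0.4,-0.2,0,0,0,0],[0,-0.4,-0.4,0,0,0,0],[0,-0.4,-0.4,0,0,0,0],[0,-0.4,-0.4,0,0,0,0]]}}

```text
time_s: 3.45
tool_pos: [494.2, -150.3, 200.9]
eef_rot: [0.002, 0.124, 0.992, -0.004]
wrist_force: [0.2, -0.2, -0.7]
width: 85.4
```

```bash
python3 - <<'E'
from h import *
s,p,R=tool(); print(s['time_s'],p,R.as_matrix()[:,1])
snap('wrist','w2.png')
im=cv2.imread('pics/w2.png')
E
```

```text
3.45 [ 494.16604933 -150.34068081  200.88158021] [ 0.24629483  0.96915913 -0.00833337]
```

View pics/w2.png

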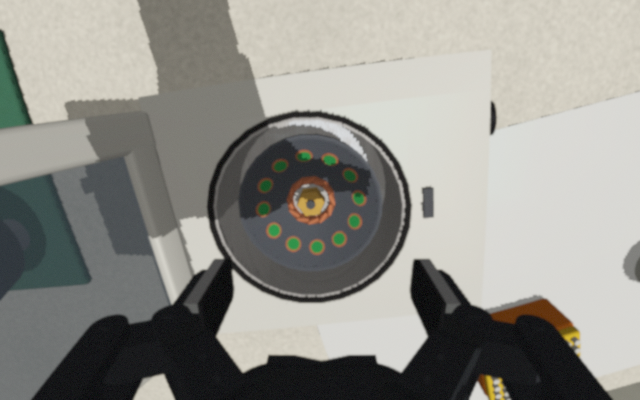

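>>> {"op": "jog_arm", "data": {"commands": [[0,-0.1,-0.3,0,0,0,0],[0,-0.1,-0.7,0,0,0,0],[0,-0.1,-0.7,0,0,0,0],[0,-0.1,-0.7,0,0,0,0],[0,-0.1,-0.7,0,0,0,0]]}}

```text
time_s: 4.12
tool_pos: [495.3, -160.9, 132.9]
eef_rot: [0.004, 0.124, 0.992, -0.005]
wrist_force: [0.7, -0.1, -0.2]
width: 85.4
```

```bash
python3 - <<'E'
from h import *
s,p,R=tool(); print(s['time_s'],p,R.as_matrix()[:,1])
_,i=snap('wrist','w3.png')
im=cv2.imread('pics/w3.png')
u,v=proj(i,[494.6,-162,84]).astype(int);print(u,v)
cv2.imwrite('pics/z5.png',cv2.resize(im[v-40:v+40,u-50:u+50],None,fx=7,fy=7,interpolation=cv2.INTER_CUBIC))
E
```

```text
4.125 [ 495.32691162 -160.86413634  132.85674264] [ 0.24655795  0.96908973 -0.00861828]
319 224
```

View pics/w3.png

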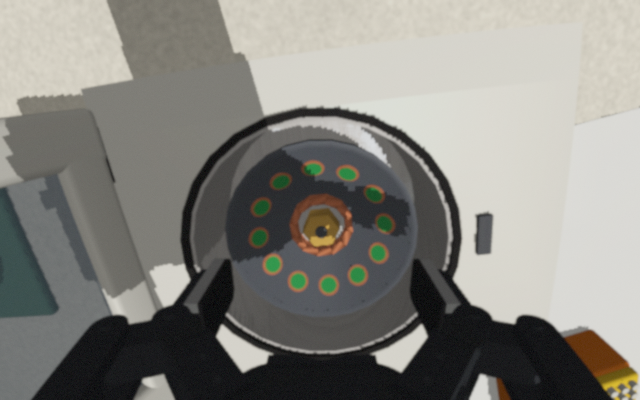

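View pics/z5.png

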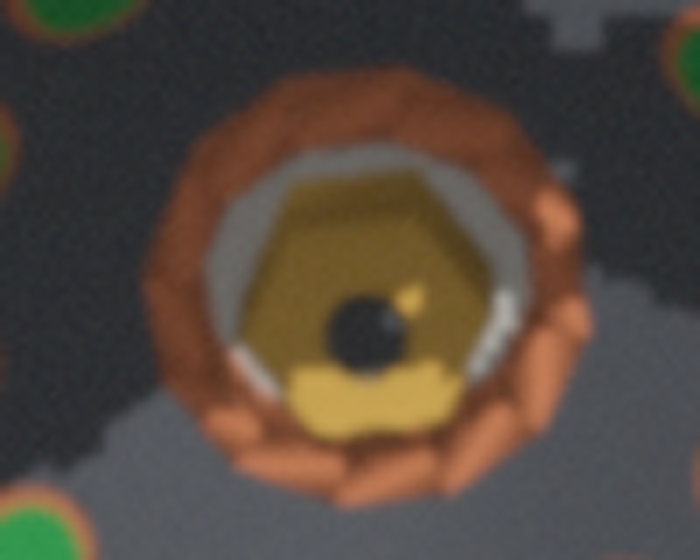

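```bash
python3 - <<'E'
from h import *
i=cams.camera_info('wrist'); 
f=lambda x,y,z: onz(i,269+x/7-.43,184+y/7-.43,z)
print('thread',f(368,335,88.5))
print('well width',np.linalg.norm(f(207,265,80)-f(528,265,80)), np.linalg.norm(f(207,265,78)-f(528,265,78)))
print('ring outer',np.linalg.norm(f(147,285,80)-f(585,285,80)),(f(147,285,80)+f(585,285,80))/2)
a,b=f(240,335,86),f(490,300,86); print('nut corners',np.linalg.norm(a-b),a,b)
a,b=f(285,430,86),f(450,430,86);print('bottom edge',a,b,np.linalg.norm(a-b))
a,b=f(285,185,72),f(415,170,72);print('back base edge',a,b,np.linalg.norm(a-b))
import math
print('notch etc')
# casing edge direction from top view at z=115
it=cams.camera_info('top')
p,q=onz(it,400+45/3,195+22/3,115),onz(it,400+395/3,195+38/3,115);print(p,q,np.degrees(np.arctan2(*(q-p)[[1,0]])))
p,q=onz(it,400+45/3,195+325/3,115),onz(it,400+395/3,195+340/3,115);print(p,q,np.degrees(np.arctan2(*(q-p)[[1,0]])))
E
```

```text
thread [ 497.3211491  -161.73278115   88.5       ]
well width 31.02506777737438 31.343884324771448
ring outer 42.48134079221178 [ 495.78074227 -161.65363321   80.        ]
nut corners 23.903032380385962 [ 495.44368302 -173.80082622   86.        ] [ 497.70000484 -150.00452464   86.        ]
bottom edge [ 506.10070115 -172.24321533   86.        ] [ 509.94748979 -156.84105947   86.        ] 15.875269698539176
back base edge [ 486.61439486 -167.69093532   72.        ] [ 488.22579551 -154.78359343   72.        ] 13.007539616076036
notch etc
[617.18103969 -34.90874566 115.        ] [ 589.33296863 -281.58311118  115.        ] -96.44108164914618
[406.43834105 -11.41758138 115.        ] [ 381.67426964 -246.94611734  115.        ] -96.0021714100991
```

>>> {"op": "jog_arm", "data": {"commands": [[0,0,0.5,0,0,0,0],[0,0.5,1,0,0,0,0],[0.2,1,1,0,0,0,0],[0.2,1,1,0,0,0,0]]}}

```text
time_s: 4.68
tool_pos: [517.0, -55.3, 234.7]
eef_rot: [0.006, 0.12, 0.993, -0.003]
wrist_force: [0.5, -0.5, 0.8]
width: 85.5
```

>>> {"op": "jog_arm", "data": {"commands": [[0,0.5,0,0,0,0,0],[0,1,0,0,0,0,0],[0,1,0,0,0,0,0]]}}

```text
time_s: 5.05
tool_pos: [516.8, 48.9, 235.3]
eef_rot: [0.006, 0.117, 0.993, -0.002]
wrist_force: [0.8, -0.2, -0.1]
width: 85.5
```

>>> {"op": "jog_arm", "data": {"commands": [[0,0.5,0,0,0,0,0],[0,1,0,0,0,0,0],[0,1,0,0,0,0,0]]}}

```text
time_s: 5.42
tool_pos: [516.4, 152.4, 235.6]
eef_rot: [0.006, 0.114, 0.993, -0.001]
wrist_force: [-0.4, -0.7, 0.4]
width: 85.6
```

>>> {"op": "jog_arm", "data": {"commands": [[0,0.5,0,0,0,0,0],[0.2,1,0,0,0,0,0],[0.2,1,0,0,0,0,0]]}}

```text
time_s: 5.8
tool_pos: [537.0, 254.9, 235.3]
eef_rot: [0.006, 0.112, 0.994, -0.001]
wrist_force: [-0.8, -0.2, -0.5]
width: 85.4
```

>>> {"op": "jog_arm", "data": {"commands": [[0,0.3,0,0,0,0,0],[0,0.45,0,0,0,0,0],[0,0.45,0,0,0,0,0],[0,0.45,0,0,0,0,0]]}}

```text
time_s: 6.3
tool_pos: [537.5, 298.0, 235.4]
eef_rot: [0.006, 0.113, 0.994, -0.001]
wrist_force: [-0.5, -0.0, 0.3]
width: 85.7
```

```bash
python3 - <<'E'
from h import *
s,p,R=tool(); print(s['time_s'],p,R.as_matrix()[:,1:])
_,i=snap('wrist','w4.png')
print(proj(i,[539,288,138]))
E
```

```text
6.3 [537.47663263 298.02762134 235.40191909] [[ 2.24767786e-01  1.21292636e-02]
 [ 9.74411959e-01 -3.70244679e-03]
 [-8.81511602e-04 -9.99919583e-01]]
[309.67801391 206.11877692]
```

View pics/w4.png

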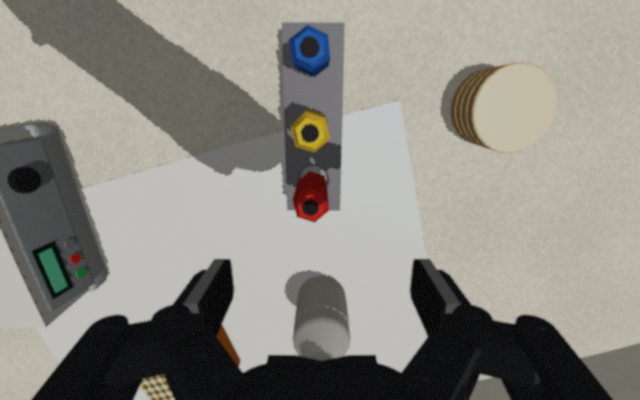

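```bash
cat >> h.py <<'E'
def dark(im,i,u,v,z,w=12,th=40):
    g=cv2.cvtColor(im,cv2.COLOR_BGR2GRAY); m=(g[v-w:v+w+1,u-w:u+w+1]<th).astype(np.uint8)
    k,l,st,ce=cv2.connectedComponentsWithStats(m); j=l[w,w]; c=ce[j]+[u-w,v-w]; return c,st[j],onz(i,*c,z)
E
python3 - <<'E'
from h import *
i=cams.camera_info('wrist'); im=cv2.imread('pics/w4.png')
print(dark(im,i,310,207,138)); print(dark(im,i,310,132,138,th=45)); print(dark(im,i,310,47,138,th=55))
it=cams.camera_info('top'); print(onz(it,282,180,60))
E
```

```text
(array([309.8540146 , 203.95985401]), array([  0,   0,  25,  20, 274], dtype=int32), array([537.24998226, 288.67660267, 138.        ]))
(array([309.49122807, 132.89473684]), array([  5,   6,  14,  15, 171], dtype=int32), array([481.69875924, 301.90037215, 138.        ]))
(array([309.10163934,  46.85245902]), array([  2,   2,  19,  21, 305], dtype=int32), array([423.11862062, 315.80975951, 138.        ]))
[700.86410447 251.4528759   60.        ]
```

>>> {"op": "jog_arm", "data": {"commands": [[0.02,-0.1,-0.4,0.004,0.012,0,0],[0.02,-0.1,-0.8,0.004,0.012,0,0],[0.02,-0.1,-0.8,0.004,0.012,0,0],[0.02,-0.1,-0.8,0.004,0.012,0,0]]}}

```text
time_s: 6.85
tool_pos: [540.2, 288.2, 157.0]
eef_rot: [0.0, 0.113, 0.994, 0.001]
wrist_force: [0.3, -0.3, 0.8]
width: 85.4
```

```bash
python3 - <<'E'
from h import *
s,p,R=tool(); print(s['time_s'],p,R.as_matrix()[:,1:])
_,i=snap('wrist','w5.png')
_,i=snap('top','t5.png')
print(proj(i,[539,288,138]))
E
```

```text
6.85 [540.2352579  288.17223357 156.95038356] [[ 0.22535481  0.00109586]
 [ 0.97427535  0.00144597]
 [ 0.00165573 -0.99999835]]
[265.06440839 247.03717731]
```

View pics/w5.png

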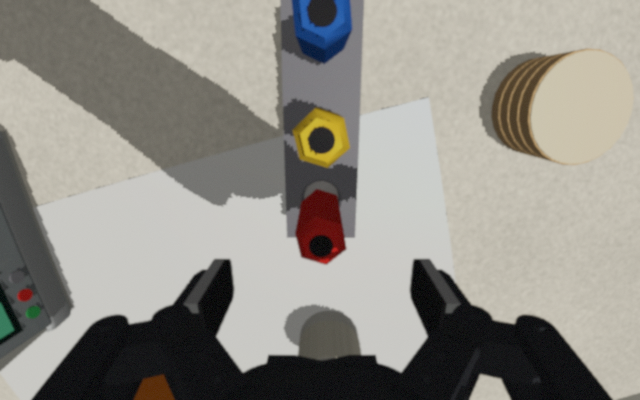

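>>> {"op": "jog_arm", "data": {"commands": [[0,0,-0.4,0,0,0,0],[0,0,-0.73,0,0,0,0],[0,0,-0.73,0,0,0,0],[0,0,-0.73,0,0,0,0]]}}

```text
time_s: 7.45
tool_pos: [541.5, 289.3, 86.4]
eef_rot: [0.002, 0.113, 0.994, 0.002]
wrist_force: [0.3, -0.2, 0.3]
width: 85.4
```

>>> {"op": "jog_arm", "data": {"commands": [[0,0,0,0,0,0,1],[0,0,0,0,0,0,1],[0,0,0,0,0,0,1],[0,0,0,0,0,0,1],[0,0,0,0,0,0,1],[0,0,0,0,0,0,1],[0,0,0,0,0,0,1],[0,0,0,0,0,0,1]], "force": 60}}

```text
time_s: 8.45
tool_pos: [541.8, 289.5, 87.0]
eef_rot: [0.003, 0.113, 0.994, 0.002]
wrist_force: [-0.0, -0.3, 5.6]
width: 28.5
```

```bash
python3 - <<'E'
from h import *
s,p,R=tool(); print(s['time_s'],p,s['width'],s['wrist_force'],R.as_matrix()[:,1:])
_,i=snap('wrist','w6.png')
_,i=snap('scene','s6.png')
E
```

```text
8.45 [541.83912523 289.45511583  87.04161582] 28.510943135946196 [-3.94928596e-03 -2.73184799e-01  5.55194611e+00] [[ 0.22509776  0.00568253]
 [ 0.97432272  0.00394383]
 [ 0.00512181 -0.99997608]]
```

View pics/w6.png

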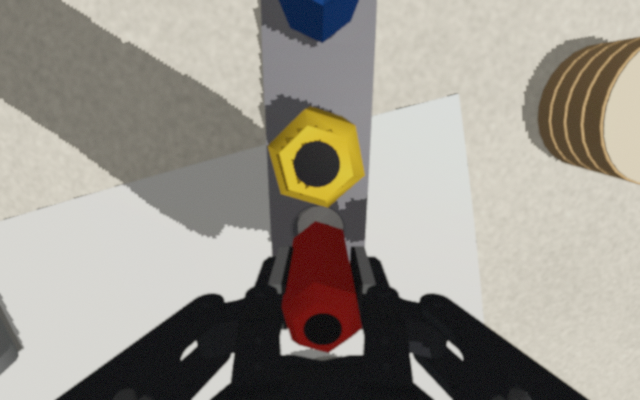

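View pics/s6.png

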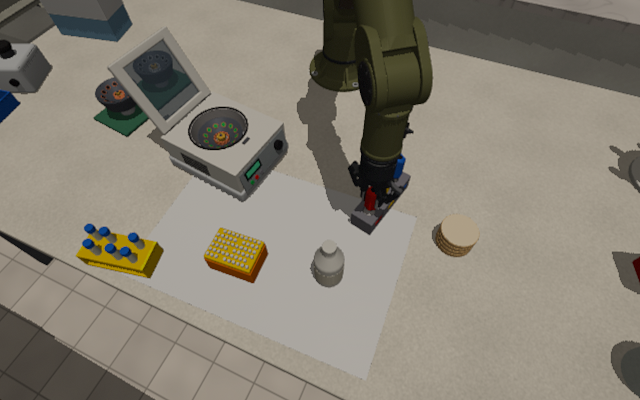

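>>> {"op": "jog_arm", "data": {"commands": [[0,0,0.3,0,0,0,1],[0,0,0.7,0,0,0,1],[0,0,1,0,0,0,1],[0,0,1,0,0,0,1]]}}

```text
time_s: 9.05
tool_pos: [542.8, 290.1, 189.0]
eef_rot: [0.004, 0.113, 0.994, 0.003]
wrist_force: [-0.7, -0.5, -3.5]
width: 28.7
```

>>> {"op": "jog_arm", "data": {"commands": [[0,-0.2,0.4,0,0,-0.1,1],[-0.1,-0.7,0.5,0,0,-0.25,1],[-0.1,-1,0.5,0,0,-0.387,1],[-0.1,-1,0.5,0,0,-0.387,1]]}}

```text
time_s: 9.55
tool_pos: [532.4, 186.6, 237.7]
eef_rot: [0.004, 0.314, 0.95, 0.001]
wrist_force: [0.0, 0.7, -1.6]
width: 29.2
```

>>> {"op": "jog_arm", "data": {"commands": [[0,-0.5,0,0,0,0,1],[-0.1,-1,0,0,0,0,1],[-0.1,-1,0,0,0,0,1]]}}

```text
time_s: 9.93
tool_pos: [521.5, 82.7, 236.4]
eef_rot: [0.004, 0.316, 0.949, -0.001]
wrist_force: [0.6, 1.8, -0.8]
width: 29.1
```

>>> {"op": "jog_arm", "data": {"commands": [[0,-0.5,0,0,0,0,1],[-0.1,-1,0,0,0,0,1],[-0.1,-1,0,0,0,0,1]]}}

```text
time_s: 10.3
tool_pos: [510.8, -20.5, 235.4]
eef_rot: [0.003, 0.317, 0.948, -0.002]
wrist_force: [0.2, 0.7, -1.2]
width: 28.7
```

>>> {"op": "jog_arm", "data": {"commands": [[0,-0.5,0,0,0,0,1],[-0.15,-1,0,0,0,0,1],[-0.15,-1,0,0,0,0,1]]}}

```text
time_s: 10.68
tool_pos: [495.0, -123.0, 234.5]
eef_rot: [0.002, 0.319, 0.948, -0.002]
wrist_force: [0.1, 1.4, -2.0]
width: 29.1
```

```bash
python3 - <<'E'
from h import *
s,p,R=tool(); M=R.as_matrix(); print(s['time_s'],p,s['width'],s['wrist_force'],M[:,2],np.degrees(np.arctan2(M[1,1],M[0,1])))
_,i=snap('wrist','w7.png')
E
```

```text
10.675 [ 495.01930583 -122.97516421  234.52787362] 29.088758938821154 [ 0.12430186  1.36127573 -1.96562912] [ 0.00250621 -0.00582975 -0.99997987] 52.759110983912386
```

View pics/w7.png

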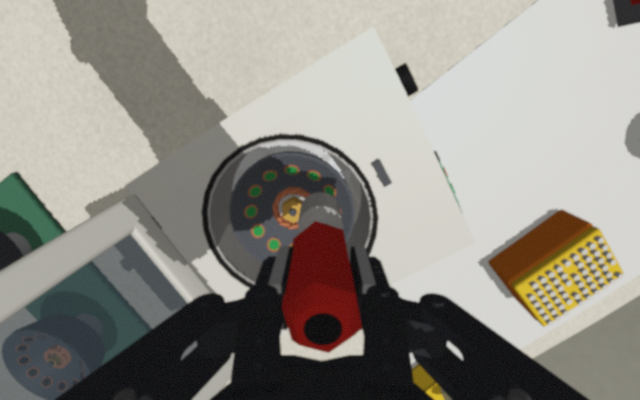

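```bash
cat >> h.py <<'E'
def intool(i,u,v,zt,p,R):
    o,d=ray(i,u,v); o=R.inv().apply(o-p); d=R.inv().apply(d); return o+d*(zt-o[2])/d[2]
E
python3 - <<'E'
from h import *
s,p,R=tool(); i=cams.camera_info('wrist'); im=cv2.imread('pics/w7.png')
c,st,_=dark(im,i,322,328,0,w=20,th=30); print(c,st)
print('plug in tool',intool(i,*c,-51,p,R))
q=p+R.apply([0,0,75]); print('mouth proj',proj(i,q),proj(i,p+R.apply([0,0,43])))
z=cv2.resize(im[165:285,255:385],None,fx=5,fy=5,interpolation=cv2.INTER_CUBIC); cv2.imwrite('pics/z7.png',z)
E
```

```text
[322.50762527 328.69716776] [  2   5  38  32 918]
plug in tool [  1.01137534   0.74515496 -51.        ]
mouth proj [321.15706868 212.76351781] [321.05663752 229.5850879 ]
```

View pics/z7.png

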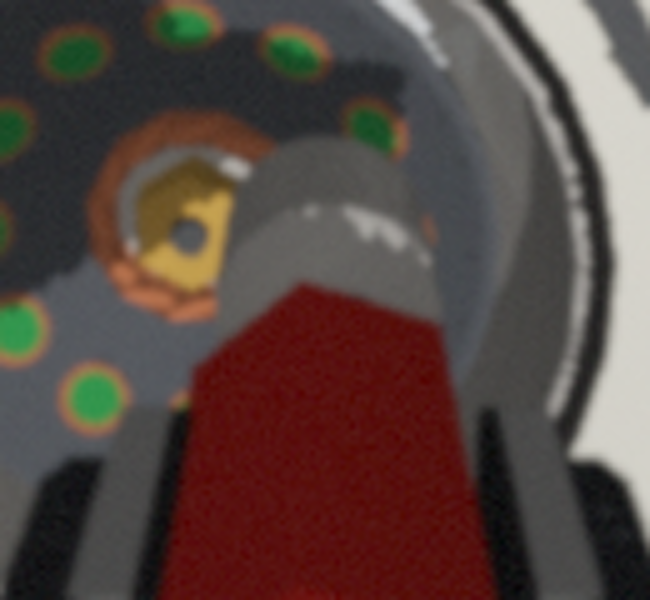

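```bash
cat >> h.py <<'E'
def circ(i,c,r,R=None,n=120):
    a=np.linspace(0,2*np.pi,n); return np.array([proj(i,np.array(c)+r*np.array([np.cos(t),np.sin(t),0])) for t in a])
E
python3 - <<'E'
from h import *
s,p,R=tool(); i=cams.camera_info('wrist'); im=cv2.imread('pics/w7.png')
for u,v in [(190,235),(188,237)]: print('thread',onz(i,255+u/5-.4,165+v/5-.4,88.5))
q=p+R.apply([0,0,75]); c=circ(i,q,14.9); print('mouth circle L R top bot',c.min(0),c.max(0),'meas top 192.2')
q=p+R.apply([1,0,75]); c=circ(i,q,14.9); print(c.min(0),c.max(0)); print('mouth world',q)
# ring outer circle at z 80 r 21.1, from center est
E
```

```text
thread [ 498.8620175  -158.37864496   88.5       ]
thread [ 498.95218428 -158.95981889   88.5       ]
mouth circle L R top bot [301.21349266 193.64777222] [341.11011183 231.11479207] meas top 192.2
[301.18623016 192.334813  ] [341.13637515 229.90389471]
mouth world [ 495.31966617 -119.9345503   159.61530352]
```

```bash
cat >> h.py <<'E'
import pickle
def snap(n,f):
    st=tool(); info=cams.camera_info(n); im=cams.get_image(n)
    cv2.imwrite('pics/'+f,im[:,:,::-1]); pickle.dump((info,st[1],st[2].as_quat()),open('pics/'+f+'.pkl','wb')); return im,info
def load(f):
    i,p,q=pickle.load(open('pics/'+f+'.pkl','rb')); return cv2.imread('pics/'+f),i,p,Ro.from_quat(q)
E
python3 - <<'E'
from h import *
s,p,R=tool(); M=R.as_matrix(); print(s['time_s'],p,M[:,2],np.degrees(np.arctan2(M[1,1],M[0,1])))
E
```

```text
10.725 [ 495.87293076 -120.23037716  234.61934598] [ 0.00326214 -0.00409211 -0.99998631] 52.93302636116433
```

>>> {"op": "jog_arm", "data": {"commands": [[0.01,-0.2,0,0.004,0.003,0.015,1],[0.01,-0.42,-0.2,0.004,0.003,0.015,1],[0.01,-0.42,-0.5,0.004,0.003,0.015,1],[0.01,-0.42,-0.56,0.004,0.003,0.015,1],[0.01,-0.42,-0.56,0.004,0.003,0.015,1],[0.01,-0.42,-0.56,0.004,0.003,0.015,1],[0.01,-0.42,-0.56,0.004,0.003,0.015,1]]}}

```text
time_s: 11.6
tool_pos: [497.4, -162.0, 179.5]
eef_rot: [0.001, 0.31, 0.951, 0.0]
wrist_force: [0.2, 0.2, -1.3]
width: 28.8
```

```bash
python3 - <<'E'
from h import *
s,p,R=tool(); M=R.as_matrix(); print(s['time_s'],p,M[:,2],np.degrees(np.arctan2(M[1,1],M[0,1])))
for n in ['wrist','top','scene']: snap(n,n+'8.png')
z=cv2.imread('pics/wrist8.png'); cv2.imwrite('pics/z8w.png',cv2.resize(z[160:280,255:385],None,fx=5,fy=5,interpolation=cv2.INTER_CUBIC))
z=cv2.imread('pics/top8.png');a=cv2.resize(z[215:305,430:530],None,fx=4,fy=4,interpolation=cv2.INTER_CUBIC)
z=cv2.imread('pics/scene8.png');b=cv2.resize(z[90:180,170:270],None,fx=4,fy=4,interpolation=cv2.INTER_CUBIC)
cv2.imwrite('pics/z8.png',cv2.hconcat([a,b]))
s,p,R=tool(); M=R.as_matrix(); print(s['time_s'],p,M[:,2],np.degrees(np.arctan2(M[1,1],M[0,1])))
E
```

```text
11.6 [ 497.44440443 -161.99232078  179.49962108] [ 1.69728536e-03 -1.95737124e-04 -9.99998540e-01] 53.86540921379179
11.75 [ 497.05343827 -162.23921004  179.11114758] [ 9.93126348e-04 -6.50184006e-05 -9.99999505e-01] 53.83296761065417
```

View pics/z8w.png

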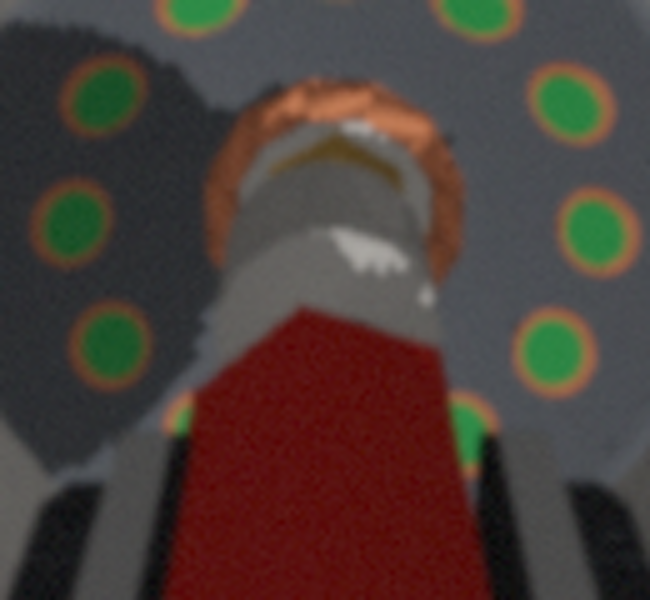

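View pics/z8.png

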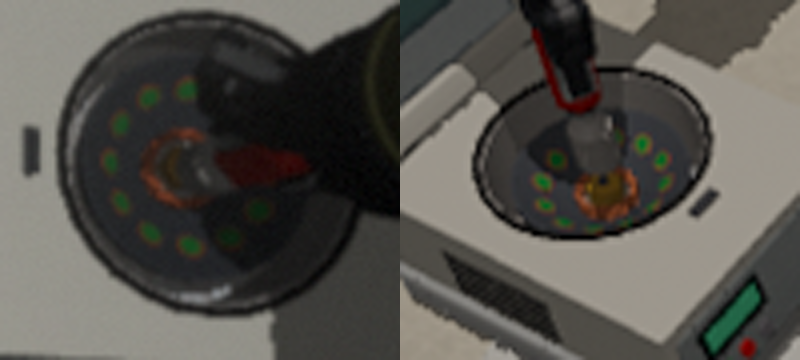

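```bash
python3 - <<'E'
from h import *
from scipy.optimize import fsolve
im,i,p,R=load('wrist8.png')
def ext(c,r):
    a=np.linspace(0,2*np.pi,721); P=np.array([proj(i,p+R.apply(np.array(c)+r*np.array([np.cos(t),np.sin(t),0]))) for t in a]); return (P[:,0].min()+P[:,0].max())/2,P[:,1].min()
def sol(zt,r,hm,top): return fsolve(lambda v:np.array(ext([v[0],v[1],zt],r))-[hm,top],[0,0])
print(p)
zr=p[2]-80
print('mouth off tool',sol(75,14.9,320.6,191.6))
print('ring outer',sol(zr,21.1,321.8,175.2)); print('well inner',sol(zr,16.1,321.8,184.0),sol(zr,17,321.8,184))
E
```

```text
[ 497.44440443 -161.99232078  179.49962108]
mouth off tool [ 1.48979589 -0.40521468]
ring outer [1.89398124 0.48837457]
well inner [-0.3695848   0.48944196] [-1.26958478  0.48956348]
```

>>> {"op": "jog_arm", "data": {"commands": [[0.013,0,-0.05,0,0,0,1],[0.013,0,-0.12,0,0,0,1],[0.013,0,-0.12,0,0,0,1],[0.013,0,-0.12,0,0,0,1],[0.013,0,-0.12,0,0,0,1]]}}

```text
time_s: 12.38
tool_pos: [498.4, -162.3, 167.2]
eef_rot: [0.001, 0.31, 0.951, 0.0]
wrist_force: [-0.2, 0.1, -1.6]
width: 28.9
```

```bash
python3 - <<'E'
from h import *
s,p,R=tool(); M=R.as_matrix(); print(s['time_s'],p,s['wrist_force'],M[:,2],np.degrees(np.arctan2(M[1,1],M[0,1])))
for n in ['wrist','top','scene']: snap(n,n+'9.png')
z=cv2.imread('pics/wrist9.png'); cv2.imwrite('pics/z9w.png',cv2.resize(z[160:280,255:385],None,fx=5,fy=5,interpolation=cv2.INTER_CUBIC))
z=cv2.imread('pics/top9.png');a=cv2.resize(z[225:285,445:505],None,fx=6,fy=6,interpolation=cv2.INTER_CUBIC)
z=cv2.imread('pics/scene9.png');b=cv2.resize(z[105:165,190:250],None,fx=6,fy=6,interpolation=cv2.INTER_CUBIC)
cv2.imwrite('pics/z9.png',cv2.hconcat([a,b]))
E
```

```text
12.375 [ 498.43415947 -162.27811342  167.19061404] [-0.24434266  0.0694342  -1.61773876] [ 1.12803032e-03 -1.38069334e-04 -9.99999354e-01] 53.83421647162867
```

View pics/z9w.png

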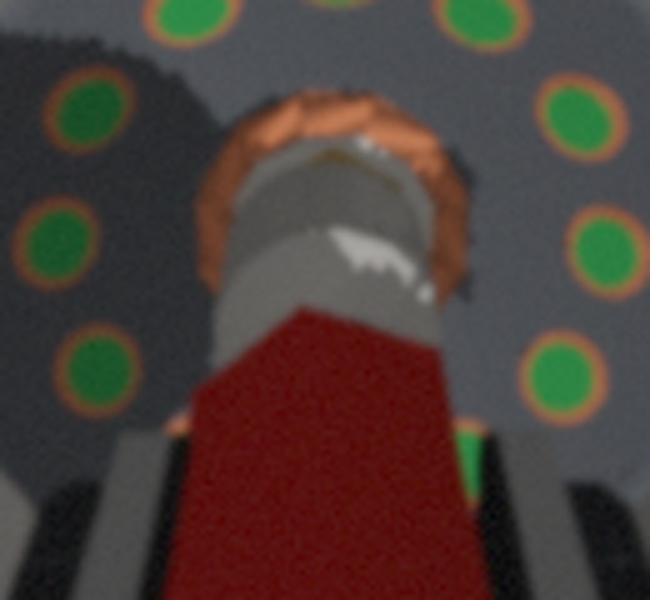

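View pics/z9.png

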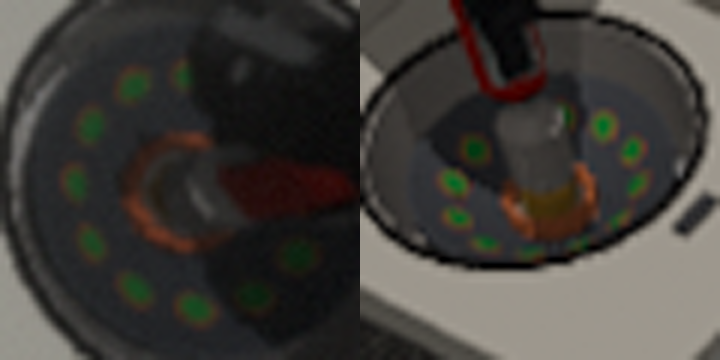

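>>> {"op": "jog_arm", "data": {"commands": [[0,0,-0.03,0,0,0,1],[0,0,-0.05,0,0,0,1],[0,0,-0.07,0,0,0,1],[0,0,-0.07,0,0,0,1],[0,0,-0.07,0,0,0,1]]}}

```text
time_s: 13.15
tool_pos: [498.5, -162.3, 160.3]
eef_rot: [0.001, 0.31, 0.951, 0.0]
wrist_force: [-0.8, -0.1, 0.7]
width: 29.1
```

>>> {"op": "jog_arm", "data": {"commands": [[0,0,-0.015,0,0,0,1],[0,0,-0.03,0,0,0,1],[0,0,-0.03,0,0,0,1],[0,0,-0.03,0,0,0,1]]}}

```text
time_s: 13.65
tool_pos: [499.5, -162.2, 157.6]
eef_rot: [0.002, 0.31, 0.951, 0.0]
wrist_force: [3.6, 0.7, 1.0]
width: 29.1
```

>>> {"op": "jog_arm", "data": {"commands": [[0.005,0,-0.02,0,0,0,1],[0.005,0,-0.04,0,0,0,1],[0.005,0,-0.04,0,0,0,1],[0.005,0,-0.04,0,0,0,1]]}}

```text
time_s: 14.15
tool_pos: [500.1, -162.3, 153.9]
eef_rot: [0.002, 0.31, 0.951, 0.0]
wrist_force: [1.1, 0.4, 6.8]
width: 28.8
```

```bash
python3 - <<'E'
from h import *
s,p,R=tool(); M=R.as_matrix(); print(s['time_s'],p,s['wrist_force'],s['wrist_torque'],M[:,2],np.degrees(np.arctan2(M[1,1],M[0,1])))
E
```

```text
14.15 [ 500.05993991 -162.31033299  153.94554829] [1.12748907 0.36419979 6.81764589] [ 0.17544121 -0.31345285 -0.0542995 ] [ 3.71473266e-03 -5.43046235e-04 -9.99992953e-01] 53.836781327513016
```

```bash
python3 - <<'E'
from h import *
for n in ['wrist','top','scene']: snap(n,n+'10.png')
im,i,p,R=load('wrist10.png'); c,st,_=dark(im,i,322,328,0,w=20,th=30); print(c,st,intool(i,*c,-51,p,R))
z=cv2.imread('pics/wrist10.png'); cv2.imwrite('pics/z10w.png',cv2.resize(z[160:280,255:385],None,fx=5,fy=5,interpolation=cv2.INTER_CUBIC))
z=cv2.imread('pics/top10.png');a=cv2.resize(z[225:285,445:505],None,fx=6,fy=6,interpolation=cv2.INTER_CUBIC)
z=cv2.imread('pics/scene10.png');b=cv2.resize(z[105:165,190:250],None,fx=6,fy=6,interpolation=cv2.INTER_CUBIC)
cv2.imwrite('pics/z10.png',cv2.hconcat([a,b]))
E
```

```text
[322.3850385  328.69856986] [  2   5  38  32 909] [  0.9676536    0.66177562 -51.        ]
```

View pics/z10w.png

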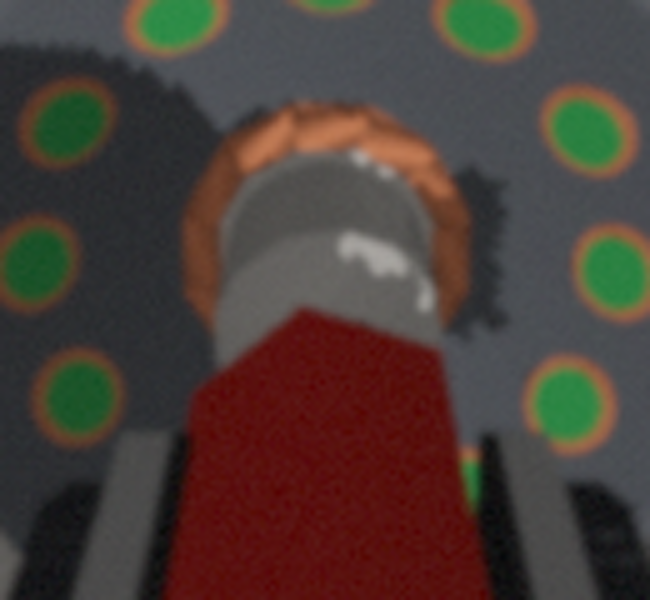

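View pics/z10.png

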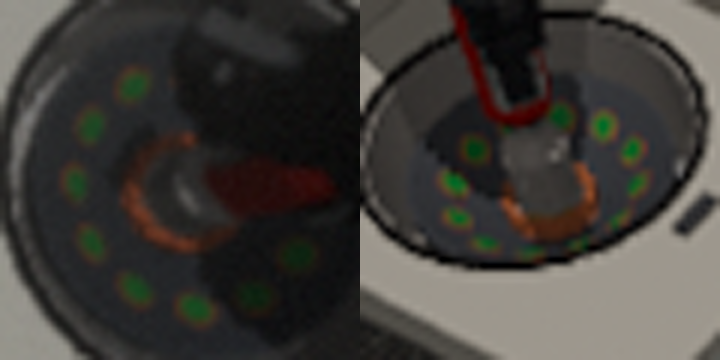

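>>> {"op": "jog_arm", "data": {"commands": [[0.004,0,-0.01,0,0.003,0,1],[0.004,0,-0.03,0,0.003,0,1],[0.004,0,-0.03,0,0.003,0,1],[0.004,0,-0.03,0,0.003,0,1]]}}

```text
time_s: 14.8
tool_pos: [500.5, -162.5, 151.9]
eef_rot: [0.001, 0.311, 0.951, -0.0]
wrist_force: [-0.8, 0.8, 13.1]
width: 29.0
```

```bash
python3 - <<'E'
from h import *
s,p,R=tool(); M=R.as_matrix(); print(s['time_s'],p,s['wrist_force'],s['wrist_torque'],M[:,2],np.degrees(np.arctan2(M[1,1],M[0,1])))
E
```

```text
14.8 [ 500.51442068 -162.53826561  151.94401288] [-0.79251621  0.81432793 13.08668595] [ 0.28073656  0.15116628 -0.14306814] [ 1.32915586e-03 -8.53409490e-04 -9.99998753e-01] 53.80720902821444
```

>>> {"op": "jog_arm", "data": {"commands": [[0,0,-0.02,0,0,0,1],[0,0,-0.04,0,0,0,1],[0,0,-0.04,0,0,0,1],[0,0,-0.04,0,0,0,1]]}}

```text
time_s: 15.3
tool_pos: [500.7, -162.8, 149.7]
eef_rot: [0.002, 0.311, 0.95, -0.0]
wrist_force: [-2.3, 1.1, 19.7]
width: 28.4
```

```bash
python3 - <<'E'
from h import *
s,p,R=tool(); M=R.as_matrix(); print(s['time_s'],p,s['wrist_force'],s['wrist_torque'],M[:,2],np.degrees(np.arctan2(M[1,1],M[0,1])))
for n in ['wrist','scene']: snap(n,n+'11.png')
im,i,p,R=load('wrist11.png'); c,st,_=dark(im,i,322,328,0,w=20,th=30); print(c,st)
z=cv2.imread('pics/wrist11.png'); a=(cv2.resize(z[160:280,255:385],(390,360),interpolation=cv2.INTER_CUBIC))
z=cv2.imread('pics/scene11.png');b=cv2.resize(z[105:165,190:250],(360,360),interpolation=cv2.INTER_CUBIC)
cv2.imwrite('pics/z11.png',cv2.hconcat([a,b]))
E
```

```text
15.3 [ 500.70258301 -162.76462914  149.74483892] [-2.30515954  1.10968948 19.66508972] [ 0.54092135  0.65613682 -0.19416353] [ 0.00285629 -0.0013035  -0.99999507] 53.76881215577868
[322.28318584 329.33849558] [  2   6  38  32 904]
```

View pics/z11.png

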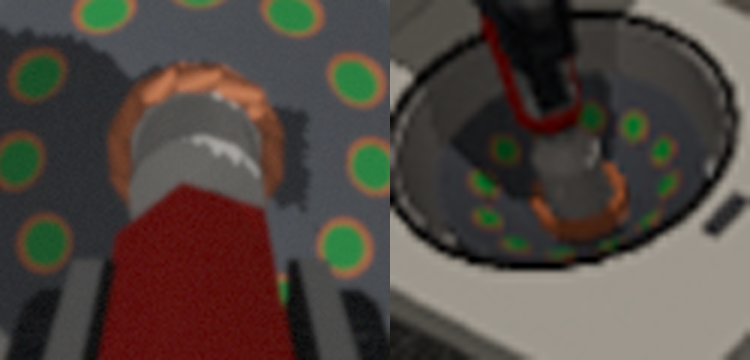

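```bash
python3 - <<'E'
from h import *
for f in ['wrist8.png','wrist9.png','wrist10.png','wrist11.png']:
    im,i,p,R=load(f); c,st,_=dark(im,i,322,328,0,w=20,th=30)
    # socket/shoulder & grip bottom edge: red region top row along col 315..
    hsv=cv2.cvtColor(im,cv2.COLOR_BGR2HSV); m=((hsv[...,0]<8)|(hsv[...,0]>172))&(hsv[...,1]>150)&(np.arange(400)[:,None]>212)
    rows=[np.where(m[:,u])[0].min() for u in (312,315,318,322,330)]
    print(f,p[2],c,rows)
print([proj(i,p+R.apply([1,.7,z])) for z in (-51,-53,-56)])
E
```

```text
wrist8.png 179.49962108470876 [322.3978022  328.64835165] [np.int64(224), np.int64(222), np.int64(223), np.int64(224), np.int64(227)]
wrist9.png 167.19061404305435 [322.37763012 328.72757475] [np.int64(225), np.int64(222), np.int64(223), np.int64(224), np.int64(227)]
wrist10.png 153.94554829012196 [322.3850385  328.69856986] [np.int64(225), np.int64(222), np.int64(223), np.int64(224), np.int64(227)]
wrist11.png 149.74483892402833 [322.28318584 329.33849558] [np.int64(224), np.int64(222), np.int64(222), np.int64(224), np.int64(226)]
[array([322.45827071, 328.60982436]), array([322.46881156, 332.46705822]), array([322.48526602, 338.49677334])]
```

>>> {"op": "jog_arm", "data": {"commands": [[-0.003,0.003,0.01,0.001,0.003,0,1],[-0.003,0.003,0,0.001,0.003,0,1],[-0.003,0.003,-0.02,0.001,0.003,0,1],[-0.003,0.003,-0.03,0.001,0.003,0,1],[-0.003,0.003,-0.03,0.001,0.003,0,1]]}}

```text
time_s: 16.02
tool_pos: [501.0, -162.9, 149.1]
eef_rot: [0.001, 0.311, 0.95, -0.0]
wrist_force: [-3.3, 1.6, 25.5]
width: 29.0
```

```bash
python3 - <<'E'
from h import *
s,p,R=tool(); M=R.as_matrix(); print(s['time_s'],p,s['wrist_force'],s['wrist_torque'],M[:,2],np.degrees(np.arctan2(M[1,1],M[0,1])))
snap('wrist','wrist12.png')
im,i,p,R=load('wrist12.png'); c,st,_=dark(im,i,322,328,0,w=20,th=30); print(c,p)
E
```

```text
16.025 [ 500.95128373 -162.91337435  149.13094298] [-3.3438921   1.55230127 25.48196744] [ 0.5653495   0.96385704 -0.15809345] [ 0.00207519 -0.00112044 -0.99999722] 53.73429698897702
[322.34444444 329.44666667] [ 500.95128373 -162.91337435  149.13094298]
```

>>> {"op": "jog_arm", "data": {"commands": [[-0.005,0.002,0.02,0.001,0.002,0,1],[-0.005,0.002,0.02,0.001,0.002,0,1],[-0.005,0.002,0.02,0.001,0.002,0,0.5],[-0.005,0.002,0.02,0.001,0.002,0,0.5],[-0.005,0.002,0.02,0.001,0.002,0,0.5],[-0.005,0.002,0.02,0.001,0.002,0,0.5]]}}

```text
time_s: 16.82
tool_pos: [500.4, -162.8, 151.3]
eef_rot: [0.0, 0.311, 0.95, -0.0]
wrist_force: [1.1, 0.0, 0.3]
width: 42.5
```

```bash
python3 - <<'E'
from h import *
s,p,R=tool(); M=R.as_matrix(); print(s['time_s'],p,s['wrist_force'],s['wrist_torque'],M[:,2],np.degrees(np.arctan2(M[1,1],M[0,1])),s['width'])
snap('wrist','wrist13.png');snap('scene','scene13.png')
im,i,p,R=load('wrist13.png'); c,st,_=dark(im,i,322,328,0,w=20,th=30); print(c,p)
z=cv2.imread('pics/wrist13.png'); a=z[150:400,200:440]
z=cv2.imread('pics/scene13.png');b=cv2.resize(z[85:165,190:270],(250,250),interpolation=cv2.INTER_CUBIC)
cv2.imwrite('pics/z13.png',cv2.resize(cv2.hconcat([a,b]),None,fx=1.6,fy=1.6))
E
```

```text
16.825 [ 500.44945524 -162.81072506  151.2998068 ] [1.1144583  0.01387124 0.28142509] [-0.01356146 -0.0419437   0.03007358] [ 1.38217233e-04 -2.34837734e-04 -9.99999963e-01] 53.73525479939071 42.529606283772424
[321.1416122  323.03376906] [ 500.44945524 -162.81072506  151.2998068 ]
```

View pics/z13.png

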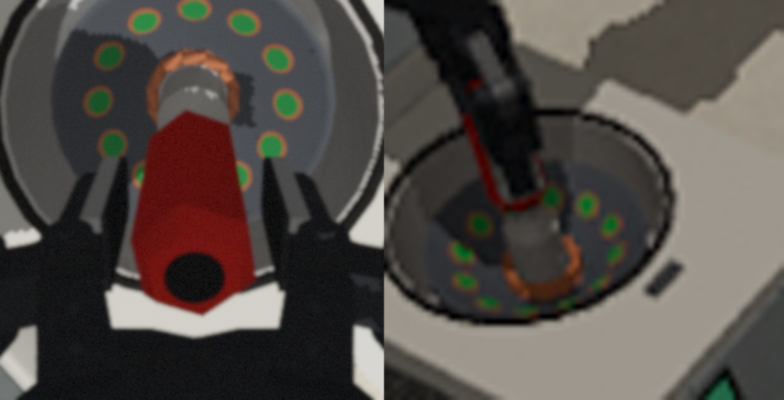

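>>> {"op": "jog_arm", "data": {"commands": [[-0.002,-0.003,0,0,0,0,0.5],[-0.002,-0.003,0,0,0,0,1],[-0.002,-0.003,0,0,0,0,1],[-0.002,-0.003,0,0,0,0,1],[-0.002,-0.003,0,0,0,0,1]], "force": 60}}

```text
time_s: 17.55
tool_pos: [500.1, -163.2, 151.1]
eef_rot: [-0.0, 0.311, 0.95, -0.0]
wrist_force: [-0.0, -0.4, -3.2]
width: 28.6
```

```bash
python3 - <<'E'
from h import *
s,p,R=tool(); M=R.as_matrix(); print(s['time_s'],p,s['wrist_force'],s['wrist_torque'],M[:,2],np.degrees(np.arctan2(M[1,1],M[0,1])),s['width'])
snap('wrist','wrist14.png')
im,i,p,R=load('wrist14.png'); c,st,_=dark(im,i,322,323,0,w=20,th=30); print(c,p)
E
```

```text
17.55 [ 500.08837383 -163.17406249  151.08310539] [-3.14636362e-03 -3.82701740e-01 -3.23348835e+00] [-0.22340382 -0.05030298 -0.27347772] [-2.27335538e-04 -1.83713954e-04 -9.99999957e-01] 53.718436739267084 28.60425522959618
[321.73451327 322.53097345] [ 500.08837383 -163.17406249  151.08310539]
```

>>> {"op": "jog_arm", "data": {"commands": [[0,0,0,0,0,-0.03,1],[0,0,-0.01,0,0,-0.03,1],[0,0,-0.02,0,0,-0.03,1],[0,0,-0.02,0,0,-0.03,1]]}}

```text
time_s: 18.1
tool_pos: [500.2, -163.3, 149.5]
eef_rot: [0.0, 0.326, 0.945, -0.0]
wrist_force: [-2.3, -0.4, 4.3]
width: 28.7
```

```bash
python3 - <<'E'
from h import *
s,p,R=tool(); M=R.as_matrix(); print(s['time_s'],p,s['wrist_force'],s['wrist_torque'],M[:,2],np.degrees(np.arctan2(M[1,1],M[0,1])),s['width'])
snap('wrist','wrist15.png')
im,i,p,R=load('wrist15.png'); c,st,_=dark(im,i,322,323,0,w=20,th=30); print(c,p)
E
```

```text
18.1 [ 500.21633275 -163.29055003  149.49654516] [-2.26089915 -0.39220764  4.28568392] [-0.20867012  0.43518957 -0.09808986] [ 3.22334190e-04 -5.01311432e-04 -9.99999822e-01] 51.93131718745114 28.744954699078523
[321.87885463 322.64757709] [ 500.21633275 -163.29055003  149.49654516]
```

>>> {"op": "jog_arm", "data": {"commands": [[-0.002,0,-0.01,0,0,0,1],[-0.002,0,-0.02,0,0,0,1],[-0.002,0,-0.02,0,0,0,1],[-0.002,0,-0.02,0,0,0,1]]}}

```text
time_s: 18.65
tool_pos: [500.4, -163.5, 148.6]
eef_rot: [0.001, 0.326, 0.945, -0.0]
wrist_force: [-2.8, -0.4, 12.3]
width: 28.6
```

```bash
python3 - <<'E'
from h import *
s,p,R=tool(); M=R.as_matrix(); print(s['time_s'],p,s['wrist_force'],s['wrist_torque'],M[:,2],np.degrees(np.arctan2(M[1,1],M[0,1])),s['width'])
for n in ['wrist','scene','top']:snap(n,n+'16.png')
im,i,p,R=load('wrist16.png'); c,st,_=dark(im,i,322,323,0,w=20,th=30); print(c,p)
z=cv2.imread('pics/wrist16.png'); cv2.imwrite('pics/z16w.png',cv2.resize(z[160:280,255:385],None,fx=5,fy=5,interpolation=cv2.INTER_CUBIC))
z=cv2.imread('pics/scene16.png');b=cv2.resize(z[85:165,190:270],None,fx=6,fy=6,interpolation=cv2.INTER_CUBIC)
cv2.imwrite('pics/z16.png',b)
E
```

```text
18.65 [ 500.39854302 -163.5003128   148.57014614] [-2.77458616 -0.44821492 12.33501231] [-0.0785557   0.83768744 -0.12803191] [ 1.75022427e-03 -9.39688102e-04 -9.99998027e-01] 51.92718131551229 28.562263043403544
[321.7689769  323.01540154] [ 500.39854302 -163.5003128   148.57014614]
```

View pics/z16w.png

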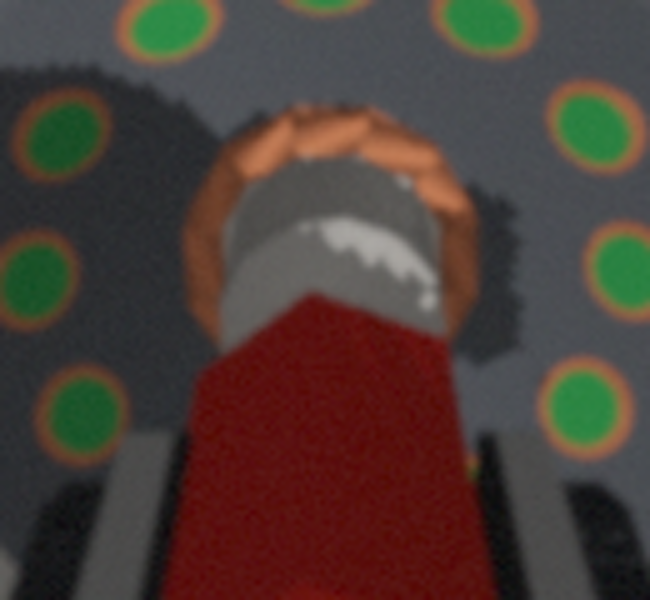

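View pics/z16.png

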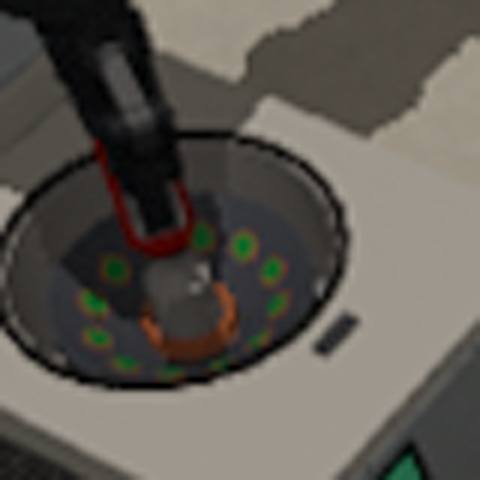

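>>> {"op": "jog_arm", "data": {"commands": [[0,0,0.01,0,0,0,1],[0,0,0.01,0,0,0,0.4],[0,0,0.01,0,0,0,0.4],[0,0,0.01,0,0,0,0.4],[0,0,0.3,0.001,0.002,0,0.4],[0,0,0.7,0.001,0.002,0,0.4],[0,0,0.7,0.001,0.002,0,0.4],[0,0,0.7,0.001,0.002,0,1],[0,0,0.7,0.001,0.002,0,1],[0,0,0.7,0.001,0.002,0,1],[0,0,0.7,0.001,0.002,0,1],[0,0,0.7,0.001,0.002,0,1]], "force": 60}}

```text
time_s: 20.3
tool_pos: [500.3, -163.5, 218.3]
eef_rot: [-0.0, 0.326, 0.945, -0.0]
wrist_force: [-0.2, -0.3, -0.3]
width: -0.1
```

```bash
python3 - <<'E'
from h import *
s,p,R=tool(); M=R.as_matrix(); print(s['time_s'],p,s['wrist_force'],M[:,2],s['width'])
for n in ['wrist','scene']:snap(n,n+'17.png')
z=cv2.imread('pics/scene17.png');b=cv2.resize(z[65:165,190:270],None,fx=5,fy=5,interpolation=cv2.INTER_CUBIC)
cv2.imwrite('pics/z17.png',b)
E
```

```text
20.3 [ 500.31057983 -163.46885713  218.34747736] [-0.20388444 -0.32229253 -0.28606927] [-7.70352625e-04  2.20675768e-04 -9.99999679e-01] -0.13266515963555525
```

View pics/wrist17.png

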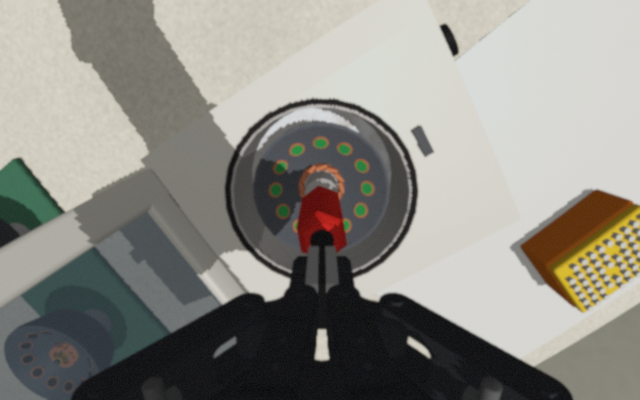

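View pics/z17.png

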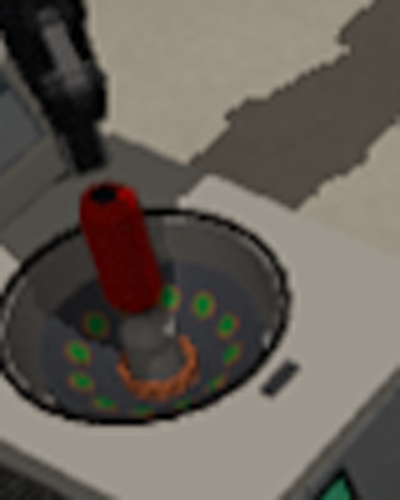

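>>> {"op": "jog_arm", "data": {"commands": [[0,0,-0.1,0,0,0,1],[0,0,-0.17,0,0,0,1],[0,0,-0.17,0,0,0,1],[0,0,-0.17,0,0,0,1]]}}

```text
time_s: 20.9
tool_pos: [500.4, -163.5, 201.4]
eef_rot: [-0.0, 0.326, 0.945, -0.0]
wrist_force: [1.0, -0.2, -0.5]
width: -0.1
```

>>> {"op": "jog_arm", "data": {"commands": [[0,0,-0.015,0,0,0,1],[0,0,-0.02,0,0,0,1],[0,0,-0.02,0,0,0,1]]}}

```text
time_s: 21.28
tool_pos: [500.4, -163.5, 199.5]
eef_rot: [-0.0, 0.326, 0.945, -0.0]
wrist_force: [0.0, 0.5, -0.0]
width: -0.1
```

>>> {"op": "jog_arm", "data": {"commands": [[0,0,-0.01,0,0,0,1],[0,0,-0.015,0,0,0,1],[0,0,-0.015,0,0,0,1]]}}

```text
time_s: 21.65
tool_pos: [500.4, -163.5, 198.0]
eef_rot: [-0.0, 0.326, 0.945, -0.0]
wrist_force: [-0.4, 0.5, -0.2]
width: 0.0
```

>>> {"op": "jog_arm", "data": {"commands": [[0,0,-0.01,0,0,0,1],[0,0,-0.015,0,0,0,1],[0,0,-0.015,0,0,0,1]]}}

```text
time_s: 22.02
tool_pos: [500.4, -163.5, 196.4]
eef_rot: [-0.0, 0.326, 0.945, -0.0]
wrist_force: [0.1, 0.7, -0.5]
width: -0.1
```

```bash
python3 - <<'E'
from h import *
for n in ['wrist','scene','top']:snap(n,n+'18.png')
z=cv2.imread('pics/scene18.png');b=cv2.resize(z[65:165,170:270],None,fx=4,fy=4,interpolation=cv2.INTER_CUBIC)
z=cv2.imread('pics/wrist18.png');a=cv2.resize(z[180:280,270:370],None,fx=4,fy=4,interpolation=cv2.INTER_CUBIC)
cv2.imwrite('pics/z18.png',cv2.hconcat([b,a]))
E
```

```text
(no output)
```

View pics/z18.png

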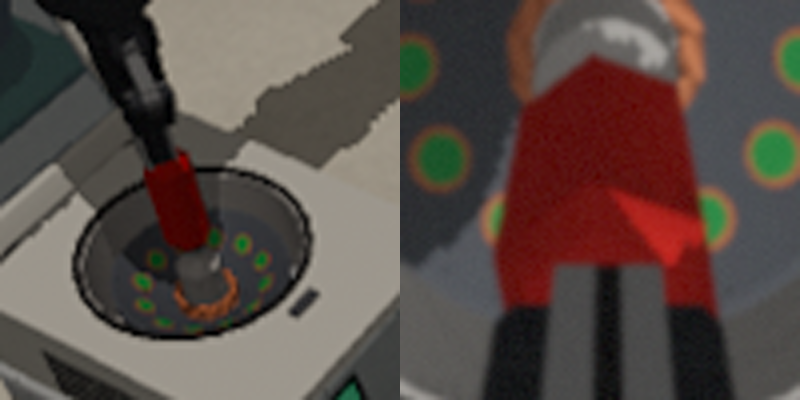

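>>> {"op": "jog_arm", "data": {"commands": [[0,0,-0.01,0,0,0,1],[0,0,-0.015,0,0,0,1],[0,0,-0.015,0,0,0,1]]}}

```text
time_s: 22.55
tool_pos: [500.4, -163.5, 194.9]
eef_rot: [-0.0, 0.326, 0.945, -0.0]
wrist_force: [1.0, -0.5, -0.3]
width: -0.0
```

>>> {"op": "jog_arm", "data": {"commands": [[0,0,-0.01,0,0,0,1],[0,0,-0.015,0,0,0,1],[0,0,-0.015,0,0,0,1]]}}

```text
time_s: 22.92
tool_pos: [500.6, -163.6, 193.7]
eef_rot: [-0.0, 0.326, 0.945, 0.0]
wrist_force: [0.0, -0.8, 3.3]
width: 0.3
```

>>> {"op": "jog_arm", "data": {"commands": [[-0.002,0,-0.01,0,0,0,1],[-0.002,0,-0.015,0,0,0,1],[-0.002,0,-0.015,0,0,0,1],[-0.002,0,-0.015,0,0,0,1]]}}

```text
time_s: 23.42
tool_pos: [501.1, -163.7, 193.0]
eef_rot: [0.001, 0.326, 0.945, 0.0]
wrist_force: [-0.3, 1.0, 7.4]
width: -0.2
```

```bash
python3 - <<'E'
from h import *
s,p,R=tool(); M=R.as_matrix(); print(s['time_s'],p,s['wrist_force'],s['wrist_torque'],M[:,2],s['width'])
E
```

```text
23.425 [ 501.06177772 -163.70239396  193.00447823] [-0.31587365  0.96569671  7.35897997] [ 0.06421916  0.08026791 -0.00392554] [ 1.87535329e-03 -4.27209188e-04 -9.99998150e-01] -0.15716619054675476
```

>>> {"op": "jog_arm", "data": {"commands": [[-0.004,0.001,-0.01,0,0.002,0,1],[-0.004,0.001,-0.02,0,0.002,0,1],[-0.004,0.001,-0.02,0,0.002,0,1],[-0.004,0.001,-0.02,0,0.002,0,1]]}}

```text
time_s: 23.92
tool_pos: [502.0, -163.9, 192.9]
eef_rot: [0.002, 0.326, 0.945, -0.0]
wrist_force: [-0.8, -0.1, 15.0]
width: 0.2
```

```bash
python3 - <<'E'
from h import *
s,p,R=tool(); M=R.as_matrix(); print(s['time_s'],p,s['wrist_force'],s['wrist_torque'],M[:,2],s['width'])
for n in ['wrist','scene','top']:snap(n,n+'19.png')
z=cv2.imread('pics/scene19.png');b=cv2.resize(z[65:165,170:270],None,fx=4,fy=4,interpolation=cv2.INTER_CUBIC)
z=cv2.imread('pics/wrist19.png');a=cv2.resize(z[180:280,270:370],None,fx=4,fy=4,interpolation=cv2.INTER_CUBIC)
cv2.imwrite('pics/z19.png',cv2.hconcat([b,a]))
E
```

```text
23.925 [ 501.9800534  -163.94619866  192.88514153] [-0.78624193 -0.05095837 15.02117417] [ 0.15520685  0.32298893 -0.0348207 ] [ 0.0037027  -0.0014101  -0.99999215] 0.24321653709997437
```

View pics/z19.png

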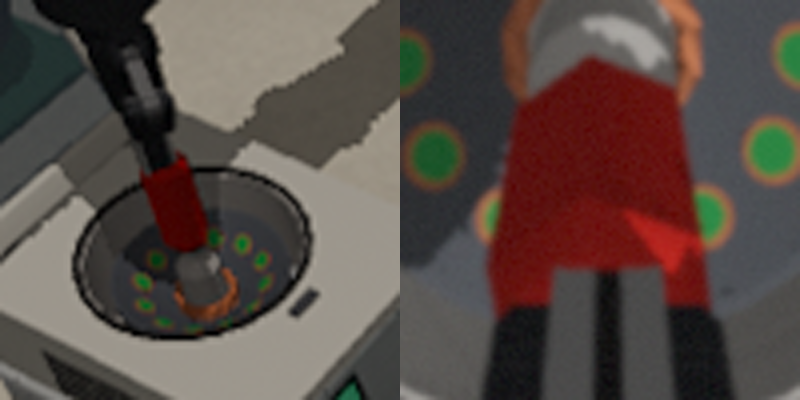

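>>> {"op": "jog_arm", "data": {"commands": [[0,0,0.15,0,0.003,0,1],[0,0,0.3,0.001,0.003,0,1],[0.3,0.5,0.3,0.001,0.003,0,1],[0.5,0.8,0.2,0.001,0.003,0,1],[0.5,0.8,-0.2,0.001,0.003,0,1],[0.5,0.8,-0.6,0.001,0.003,0,1],[0.5,0.8,-0.69,0.001,0.003,0,1],[0.5,0.8,-0.69,0.001,0.003,0,1],[0.5,0.8,-0.69,0.001,0.003,0,1]]}}

```text
time_s: 25.2
tool_pos: [552.9, -84.2, 125.4]
eef_rot: [0.002, 0.326, 0.945, 0.0]
wrist_force: [-0.3, -0.2, 0.8]
width: 0.1
```

```bash
python3 - <<'E'
from h import *
s,p,R=tool(); M=R.as_matrix(); print(s['time_s'],p,s['wrist_force'])
for n in ['wrist','scene','top']:snap(n,n+'20.png')
z=cv2.imread('pics/scene20.png');b=cv2.resize(z[65:165,170:270],None,fx=4,fy=4,interpolation=cv2.INTER_CUBIC)
z=cv2.imread('pics/top20.png');a=cv2.resize(z[205:305,400:520],None,fx=4,fy=4,interpolation=cv2.INTER_CUBIC)
cv2.imwrite('pics/z20.png',cv2.hconcat([b,a]))
E
```

```text
25.2 [552.93619289 -84.20011931 125.3725723 ] [-0.2565681  -0.16426604  0.82103151]
```

View pics/z20.png

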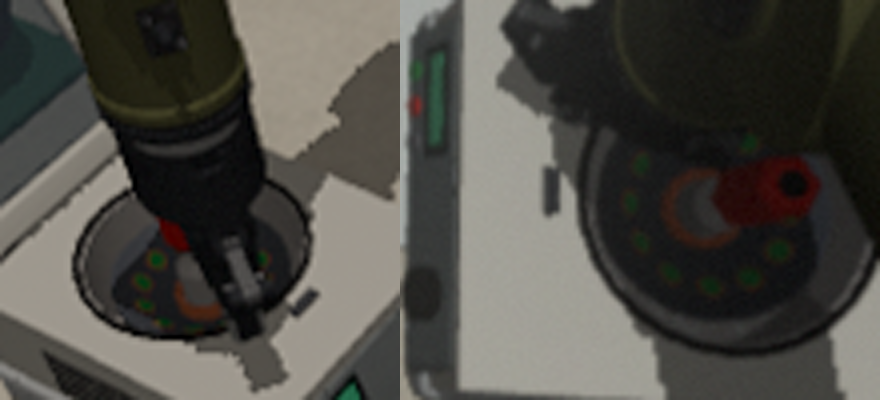

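View pics/wrist20.png

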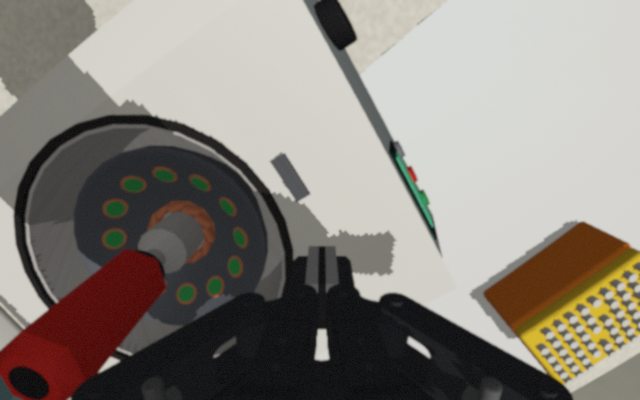

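>>> {"op": "jog_arm", "data": {"commands": [[0,0,-0.05,0,0,0,1],[0,0,-0.09,0,0,0,1],[0,0,-0.09,0,0,0,1],[0,0,-0.09,0,0,0,1]]}}

```text
time_s: 25.85
tool_pos: [552.6, -84.1, 116.0]
eef_rot: [0.001, 0.326, 0.945, 0.0]
wrist_force: [0.0, 0.6, -0.4]
width: -0.0
```

>>> {"op": "jog_arm", "data": {"commands": [[0,0,-0.015,0,0,0,1],[0,0,-0.02,0,0,0,1],[0,0,-0.02,0,0,0,1]]}}

```text
time_s: 26.22
tool_pos: [552.9, -84.1, 115.1]
eef_rot: [0.002, 0.326, 0.945, 0.0]
wrist_force: [-3.7, 0.8, 10.2]
width: -0.1
```

>>> {"op": "jog_arm", "data": {"commands": [[0,0,-0.015,0,0,0,1],[0,0,-0.02,0,0,0,1],[0,0,-0.02,0,0,0,1]]}}

```text
time_s: 26.6
tool_pos: [552.9, -84.1, 115.1]
eef_rot: [0.002, 0.326, 0.945, 0.0]
wrist_force: [-5.0, 1.1, 17.8]
width: -0.2
```

```bash
python3 - <<'E'
from h import *
def tri(rs):
    A=np.zeros((3,3));b=np.zeros(3)
    for o,d in rs:
        d=d/np.linalg.norm(d);P=np.eye(3)-np.outer(d,d);A+=P;b+=P@o
    x=np.linalg.solve(A,b); return x,[np.linalg.norm((np.eye(3)-np.outer(d,d)/(d@d))@(x-o)) for o,d in rs]
im,iw,p,R=load('wrist20.png'); it=cams.camera_info('top'); isc=cams.camera_info('scene')
c=dark(im,iw,27,383,0,w=16,th=28);print(c[:2])
cw=(27,382)
print(tri([ray(iw,*cw),ray(it,498.0,250.4)]))
sc=cv2.imread('pics/scene17.png'); us,vs=190+103/5-.4,65+193/5-.4
print(tri([ray(it,498.0,250.4),ray(isc,us,vs)]),tri([ray(iw,*cw),ray(it,498.0,250.4),ray(isc,us,vs)]))
print('reference yellow', tri([ray(it,259.9,277.2),ray(isc,340+187/4-.4,140+130/4-.4)]))
E
```

```text
(array([ 27.54044118, 382.22181373]), array([  0,   0,  33,  33, 816], dtype=int32))
(array([ 497.20518809, -162.01316259,  198.37168785]), [np.float64(0.769864504020949), np.float64(0.7698645040210403)])
(array([ 496.62418069, -162.40205261,  198.58857995]), [np.float64(0.4927603724385261), np.float64(0.49276037243833803)]) (array([ 497.15881595, -162.14506561,  198.69757094]), [np.float64(0.8680898568719801), np.float64(0.7857165918469374), np.float64(0.5674927312348129)])
reference yellow (array([478.64288019, 300.92523753, 136.14777202]), [np.float64(0.24133092946325121), np.float64(0.24133092946327753)])
```

>>> {"op": "jog_arm", "data": {"commands": [[0,0,0.4,0,0.003,0,1],[0,0.3,0.8,0,0.003,0,1],[-0.2,0.9,0.8,0,0.003,0,1],[-0.2,1,0.8,0,0.003,0,1]]}}

```text
time_s: 27.1
tool_pos: [531.7, 20.6, 195.7]
eef_rot: [0.001, 0.323, 0.946, 0.001]
wrist_force: [-0.3, -1.2, -0.1]
width: -0.0
```

>>> {"op": "jog_arm", "data": {"commands": [[0,0.5,0,0,0,0,1],[-0.2,1,0,0,0,0,1],[-0.2,1,0,0,0,0,1]]}}

```text
time_s: 27.48
tool_pos: [510.2, 125.2, 195.4]
eef_rot: [-0.0, 0.32, 0.947, 0.002]
wrist_force: [1.1, -0.8, 0.0]
width: 0.0
```

>>> {"op": "jog_arm", "data": {"commands": [[0,0.5,0,0,0,0,1],[-0.2,1,0,0,0,0,1],[-0.2,1,0,0,0,0,1]]}}

```text
time_s: 27.85
tool_pos: [488.7, 228.9, 195.1]
eef_rot: [-0.001, 0.317, 0.948, 0.002]
wrist_force: [-0.8, -0.8, 0.1]
width: 0.0
```

>>> {"op": "jog_arm", "data": {"commands": [[-0.05,0.4,0,0,0,0,1],[-0.05,0.74,-0.1,0,0,0,1],[-0.05,0.74,-0.4,0,0,0,1],[-0.05,0.74,-0.5,0,0,0,1],[-0.05,0.74,-0.5,0,0,0,1]]}}

```text
time_s: 28.48
tool_pos: [484.2, 301.0, 144.6]
eef_rot: [-0.001, 0.318, 0.948, 0.001]
wrist_force: [0.4, -0.5, 0.7]
width: 0.4
```

```bash
python3 - <<'E'
from h import *
s,p,R=tool(); M=R.as_matrix(); print(s['time_s'],p,s['wrist_force'],M[:,2])
snap('wrist','wrist21.png')
E
```

```text
28.475 [484.21249528 301.04308337 144.6093082 ] [ 0.44866459 -0.49888243  0.7077164 ] [-0.00158176  0.00333959 -0.99999317]
```

View pics/wrist21.png

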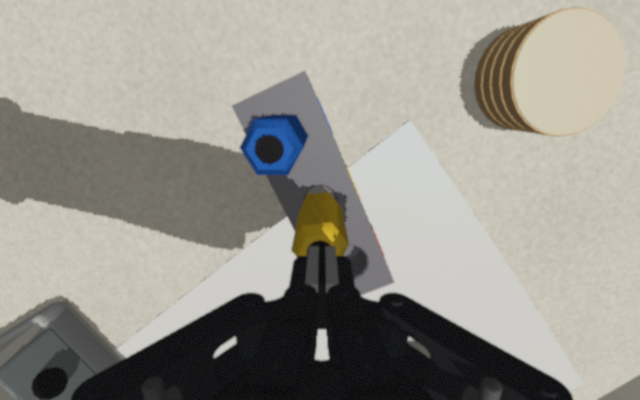

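Closed fingers over yellow's cap, blue free; touch it lightly, starting slowly.

>>> {"op": "jog_arm", "data": {"commands": [[0,0,-0.03,0,0,0,1],[0,0,-0.05,0,0,0,1],[0,0,-0.05,0,0,0,1]]}}

```text
time_s: 28.9
tool_pos: [484.6, 301.5, 140.6]
eef_rot: [-0.001, 0.318, 0.948, 0.002]
wrist_force: [0.5, -0.4, -0.8]
width: 0.4
```

>>> {"op": "jog_arm", "data": {"commands": [[0,0,-0.02,0,0,0,1],[0,0,-0.03,0,0,0,1],[0,0,-0.03,0,0,0,1]]}}

```text
time_s: 29.28
tool_pos: [484.5, 301.5, 137.5]
eef_rot: [-0.001, 0.318, 0.948, 0.002]
wrist_force: [-0.4, -0.2, -0.2]
width: 0.1
```

>>> {"op": "jog_arm", "data": {"commands": [[0,0,-0.01,0,0,0,1],[0,0,-0.02,0,0,0,1],[0,0,-0.02,0,0,0,1]]}}

```text
time_s: 29.65
tool_pos: [484.4, 301.5, 135.4]
eef_rot: [-0.001, 0.318, 0.948, 0.002]
wrist_force: [0.7, -0.3, -0.0]
width: -0.1
```

>>> {"op": "jog_arm", "data": {"commands": [[0,0,-0.01,0,0,0,1],[0,0,-0.02,0,0,0,1],[0,0,-0.02,0,0,0,1]]}}

```text
time_s: 30.02
tool_pos: [484.4, 301.5, 133.3]
eef_rot: [-0.001, 0.318, 0.948, 0.002]
wrist_force: [0.6, -0.3, -0.6]
width: -0.2
```

>>> {"op": "jog_arm", "data": {"commands": [[0,0,-0.01,0,0,0,1],[0,0,-0.01,0,0,0,1],[0,0,-0.01,0,0,0,1]]}}

```text
time_s: 30.4
tool_pos: [485.0, 301.8, 133.0]
eef_rot: [-0.0, 0.318, 0.948, 0.003]
wrist_force: [-1.1, 0.1, 5.5]
width: -0.2
```

>>> {"op": "jog_arm", "data": {"commands": [[0,0,0.3,0,0,0,1],[0,0,0.8,0.003,-0.001,0,1],[0,0,0.9,0.003,-0.001,0,0.4]]}}

```text
time_s: 30.78
tool_pos: [486.3, 302.6, 226.2]
eef_rot: [0.001, 0.318, 0.948, 0.006]
wrist_force: [-0.8, 0.3, 0.3]
width: 17.1
```

```bash
python3 - <<'E'
from h import *
s,p,R=tool(); M=R.as_matrix(); print(s['time_s'],p,M[:,2])
snap('wrist','wrist22.png')
E
```

```text
30.775 [486.27255203 302.58097651 226.22262227] [ 0.00650139  0.01127563 -0.99991529]
```

View pics/wrist22.png

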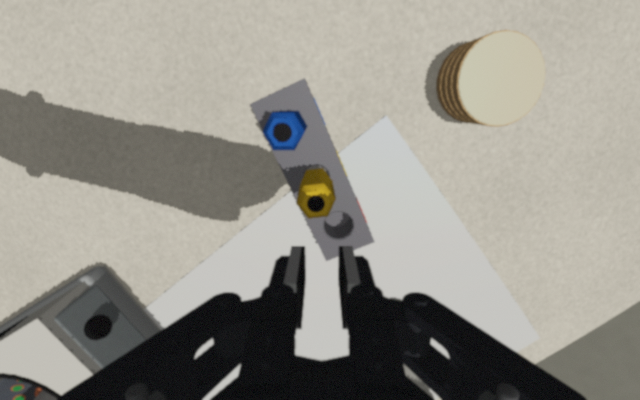

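>>> {"op": "jog_arm", "data": {"commands": [[0,-0.5,0,0,0,0,0.4],[0.05,-1,0.1,0,0,0,0.4],[0.05,-1,0.1,0,0,0,0.4]]}}

```text
time_s: 31.2
tool_pos: [491.6, 197.5, 235.4]
eef_rot: [0.001, 0.321, 0.947, 0.005]
wrist_force: [-0.5, 0.7, -0.2]
width: 51.2
```

>>> {"op": "jog_arm", "data": {"commands": [[0,-0.5,0,0,0,0,0.4],[0.05,-1,0,0,0,0,0.4],[0.05,-1,0,0,0,0,0.4]]}}

```text
time_s: 31.58
tool_pos: [496.5, 93.5, 234.3]
eef_rot: [0.001, 0.324, 0.946, 0.003]
wrist_force: [0.0, 1.4, 1.0]
width: 51.0
```

>>> {"op": "jog_arm", "data": {"commands": [[0,-0.5,0,0,0,0,0.4],[0,-1,0,0,0,0,0.4],[0,-1,0,0,0,0,0.4]]}}

```text
time_s: 31.95
tool_pos: [496.1, -9.5, 233.4]
eef_rot: [0.0, 0.327, 0.945, 0.003]
wrist_force: [0.1, 1.2, 0.1]
width: 51.1
```

>>> {"op": "jog_arm", "data": {"commands": [[0,-0.5,0,0,0,0,0.4],[0,-1,0,0,0,0,0.4],[0,-1,0,0,0,0,0.4],[0,-1,0,0,0,0,0.4]]}}

```text
time_s: 32.45
tool_pos: [496.4, -107.3, 232.7]
eef_rot: [-0.0, 0.326, 0.945, 0.003]
wrist_force: [0.1, 0.1, -0.6]
width: 51.2
```

```bash
python3 - <<'E'
from h import *
s,p,R=tool(); M=R.as_matrix(); print(s['time_s'],p,M[:,2],np.degrees(np.arctan2(M[1,1],M[0,1])))
z=M[:,2]; print('turn shares x,y', z[1]*-1/1.047*-1*-1, z[0]/1.047, 'delta',np.array([500.0,-163.3,0])-p)
E
```

```text
32.45 [ 496.42208815 -107.2830616   232.71355725] [ 0.00168735  0.00588966 -0.99998123] 51.96267108627597
turn shares x,y -0.00562527521124752 0.0016116018574277653 delta [   3.57791185  -56.0169384  -232.71355725]
```

>>> {"op": "jog_arm", "data": {"commands": [[0.035,-0.3,0,-0.006,0.002,0,0.4],[0.035,-0.56,0,-0.006,0.002,0,0.4],[0.035,-0.56,0,-0.006,0.002,0,0.4],[0.035,-0.56,0,-0.006,0.002,0,0.4],[0.035,-0.56,0,-0.006,0.002,0,0.4]]}}

```text
time_s: 33.08
tool_pos: [500.3, -161.3, 232.6]
eef_rot: [-0.0, 0.325, 0.946, 0.0]
wrist_force: [0.3, 0.1, 1.0]
width: 51.1
```

```bash
python3 - <<'E'
from h import *
s,p,R=tool(); M=R.as_matrix(); print(s['time_s'],p,M[:,2],np.degrees(np.arctan2(M[1,1],M[0,1])))
snap('wrist','wrist23.png')
im,i,p,R=load('wrist23.png'); c=dark(im,i,321,225,198,w=14,th=35); print(c); print(intool(i,*c[0],p[2]-198,p,R))
E
```

```text
33.075 [ 500.25139091 -161.33576008  232.64529459] [-4.40328903e-04  4.52511585e-04 -9.99999801e-01] 52.11600595953429
(array([318.2640264 , 232.10231023]), array([  0,  13,  23,  16, 303], dtype=int32), array([ 497.70523881, -161.59189097,  198.        ]))
[ 1.83105047 -1.7686483  34.64529459]
```

View pics/wrist23.png

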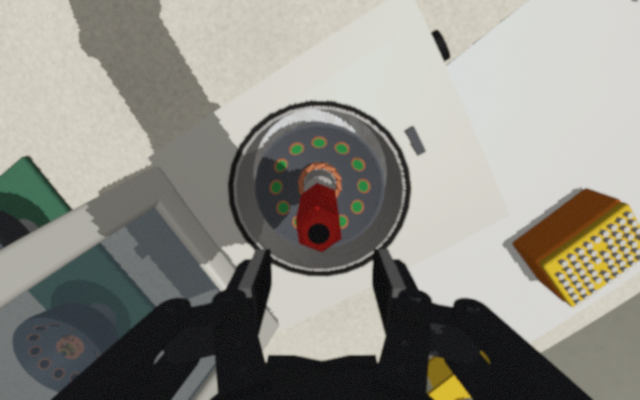

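>>> {"op": "jog_arm", "data": {"commands": [[-0.007,-0.018,-0.2,0,0,0,0.4],[-0.007,-0.018,-0.5,0,0,0,0.4],[-0.007,-0.018,-0.83,0,0,0,0.4],[-0.007,-0.018,-0.83,0,0,0,0.4],[-0.007,-0.018,-0.83,0,0,0,0.4]]}}

```text
time_s: 33.75
tool_pos: [500.1, -163.4, 150.7]
eef_rot: [0.0, 0.325, 0.946, 0.0]
wrist_force: [-0.1, -0.1, 0.1]
width: 51.1
```

```bash
python3 - <<'E'
from h import *
s,p,R=tool(); M=R.as_matrix(); print(s['time_s'],p,s['wrist_force'],M[:,2],np.degrees(np.arctan2(M[1,1],M[0,1])))
snap('wrist','wrist24.png')
im,i,p,R=load('wrist24.png'); c=dark(im,i,321,322,198,w=20,th=30); print(c[:2]); print(intool(i,*c[0],p[2]-198,p,R))
E
```

```text
33.75 [ 500.11694423 -163.38013515  150.72548105] [-0.13018822 -0.11925102  0.0662093 ] [ 6.92776787e-04  4.53626981e-06 -9.99999760e-01] 52.11413570060993
(array([320.4330254 , 319.47806005]), array([  2,   2,  36,  32, 866], dtype=int32))
[ 2.03585887e+00 -3.79543615e-02 -4.72745189e+01]
```

View pics/wrist24.png

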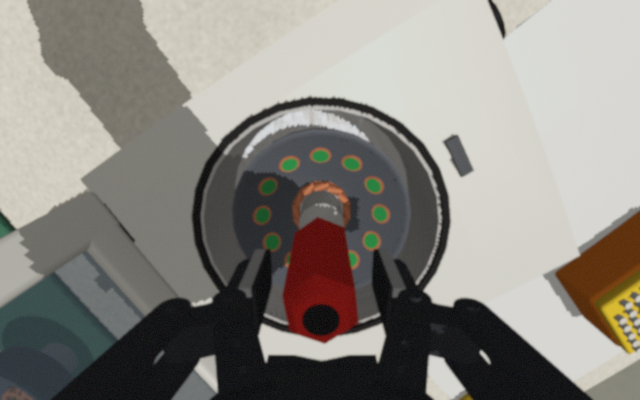

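>>> {"op": "jog_arm", "data": {"commands": [[-0.003,-0.003,0,0,0,0,0.4],[-0.003,-0.003,0,0,0,0,1],[-0.003,-0.003,0,0,0,0,1],[-0.003,-0.003,0,0,0,0,1],[-0.003,-0.003,0,0,0,0,1],[-0.003,-0.003,0,0,0,0,1]], "force": 60}}

```text
time_s: 34.55
tool_pos: [500.5, -164.1, 152.0]
eef_rot: [0.002, 0.325, 0.946, 0.0]
wrist_force: [-1.7, -1.1, 6.3]
width: 28.3
```

```bash
python3 - <<'E'
from h import *
s,p,R=tool(); M=R.as_matrix(); print(s['time_s'],p,s['wrist_force'],s['wrist_torque'],M[:,2],s['width'])
snap('wrist','wrist25.png')
im,i,p,R=load('wrist25.png'); c=dark(im,i,321,322,198,w=20,th=30); print(c[:2]); print(intool(i,*c[0],p[2]-198,p,R))
E
```

```text
34.55 [ 500.47292677 -164.12720558  152.01512466] [-1.72267672 -1.13651652  6.3335564 ] [0.0375496  0.2462956  0.11838578] [ 3.11367584e-03 -7.85083836e-04 -9.99994844e-01] 28.27552844704551
(array([321.57159353, 316.12240185]), array([  3,   0,  36,  30, 866], dtype=int32))
[  2.54602801   0.3833586  -45.98487534]
```

>>> {"op": "jog_arm", "data": {"commands": [[-0.002,0.002,-0.01,0.001,0.002,0,1],[-0.002,0.002,-0.01,0.001,0.002,0,1],[-0.002,0.002,-0.01,0.001,0.002,0,1],[-0.002,0.002,-0.01,0.001,0.002,0,1]]}}

```text
time_s: 35.1
tool_pos: [500.6, -164.2, 152.0]
eef_rot: [0.001, 0.325, 0.946, 0.0]
wrist_force: [-2.8, -0.4, 6.3]
width: 28.1
```

```bash
python3 - <<'E'
from h import *
s,p,R=tool(); M=R.as_matrix(); print(s['time_s'],p,s['wrist_force'],s['wrist_torque'],M[:,2],s['width'])
for n in ['wrist','scene','top']:snap(n,n+'26.png')
im,i,p,R=load('wrist26.png'); c=dark(im,i,321,318,198,w=20,th=30); print(c[:2]); print(intool(i,*c[0],p[2]-198,p,R))
w=cv2.imread('pics/wrist26.png')[150:400,200:440]
b=cv2.resize(cv2.imread('pics/scene26.png')[65:165,170:270],(250,250))
t=cv2.resize(cv2.imread('pics/scene26.png')[130:230,340:420],(200,250))
cv2.imwrite('pics/z26.png',cv2.hconcat([w,b,t]))
s,p,R=tool(); print(p,s['wrist_force'])
E
```

```text
35.1 [ 500.59590763 -164.20530869  151.98043224] [-2.76165239 -0.35737262  6.34904336] [0.01333517 0.3412392  0.08496849] [ 2.29455277e-03 -2.50994818e-04 -9.99997336e-01] 28.11293544801647
(array([321.49074074, 316.02199074]), array([  3,   3,  36,  31, 864], dtype=int32))
[  2.61722036   0.34699931 -46.01956776]
[ 500.59440948 -164.2025292   152.00688822] [-2.04909536 -1.07460393  6.20159403]
```

View pics/z26.png

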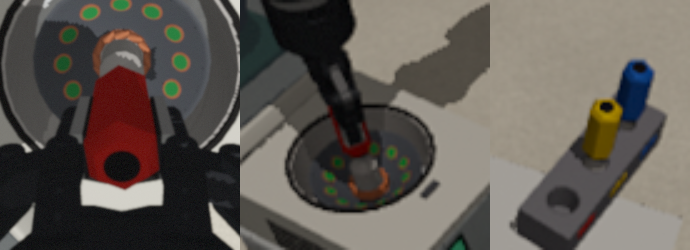

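```bash
python3 -c "
from station import hand_in; print(hand_in())"
```

```text
the job is handed in; nothing more can be done
None
```

I fitted the large (red) driver to the nut and handed in at about 35 s. It is still in the gripper, upright on the nut, with about 6 N of steady downward push.

**Which driver:** I did not try the other two. The wrist camera measured the well at about 31 mm across and its rim at about 42 mm outside, which only fits the 22 mm nut. The small and middle drivers were never taken out of the rack. I did touch the middle one from above with about 5 N, as a height reference. The last scene picture shows both still standing in their holes.

**Getting it down:** The first push met growing resistance, up to 25 N, about 2.5 mm above the floor of the well. I let go, gripped again, turned it 2° and pushed it down. I then released it and pressed on its top with the closed fingers.

**Last checks:**
- **Height:** The fingers stopped at 192.9 mm on the red driver and 133.0 mm on the yellow one standing in the rack. The 59.9 mm difference puts the red socket at 72 mm, level with the floor of the well.
- **Firmness:** After the final grip, a further 1 mm push down did not move it. The opening was 28.1 mm and the tool's tilt about 0.002 rad.

**What disagreed:**
- **Top touch:** Both finger touches landed 5 mm below where the driver tops should be, perhaps because of a recess there. I did not find the cause, but the difference between the two touches cancels it.
- **Sideways position:** Camera estimates differ from the arm's own position by 2–3 mm, so I relied on the fit to show the driver is on the nut.

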